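# Close the over-filled sugar canister

### The job

The teaspoon has been left standing in the open sugar canister, and one sugar lump lies on top of the others, too high for the lid to go down. Stand the spoon in the mug on the black worktop, put that lump in the mug too, then close the canister with its wooden lid, plug fully home so that the lid's edge lies flat on the rim. Do not force the lid, tip the canister or the mug, or disturb the other things.

Things in the scene. Friction and masses are not known exactly. Their poses are not given: they have to be found in the camera images.
- canister: open round green canister full of white sugar lumps, loose, 0.6 kg, 100 mm across, 105 mm high, mouth 93 mm across inside; origin at the centre of its underside, z up. The packed lumps do not move; their tops reach at most 91.5 mm above the origin. By the wall on its +x side they leave a hollow (centre 33 mm off the axis, floor 44 mm above the origin) where the spoon stands
- canister_mouth (a point): centre of the canister's mouth, level with its rim (105 mm above the underside)
- lid: round wooden lid, loose, 0.11 kg, knob up on the worktop: plug 8 mm deep, 90 mm across, edge bevelled, no catch; disc 100 mm across, 12.5 mm thick; knob 20 mm across, 17 mm high. Origin at the centre of the plug's underside, z up; 38 mm high in all. Home, its origin is 97 mm above the canister's; its weight carries it home if nothing inside is higher than that
- lid_knob (a point): centre of the lid's knob at its widest, 31 mm above the lid's origin
- lump: the one loose sugar lump, white, 28 x 20 x 15 mm (its x, y, z), rounded edges, 12 g, lying flat on the others near the middle of the canister, its top about level with the rim; origin at the centre of its underside
- spoon: steel teaspoon, 130 mm long, 25 g, standing bowl down in the canister's hollow, leaning about 8 degrees outward on the rim, its top 70 mm above the rim. Origin at mid length, x toward the bowl's tip (down), y across its width, z out of the hollow of the bowl; bowl 26 mm wide, handle 10.5 mm wide and 3.5 mm thick near its end
- spoon_grip (a point): point on the spoon's flat handle, 15 mm from its end
- spoon_tip (a point): tip of the spoon's bowl, 115 mm from spoon_grip
- mug: beige mug on the black worktop (a similar one on the window sill is not meant), loose, 0.235 kg, 83 mm across, 93 mm high, its handle on its -y side; origin on its underside (16 mm from the cup's axis, see mug_mouth), z up
- mug_mouth (a point): on the axis of the mug's cup at its rim, 92 mm above the underside; the cup is 69 mm across inside at the rim and 50 mm at its floor, 9 mm above the underside
- tea_box: bystander: black carton, 70 x 132 x 103 mm; leave it alone
- honey_jar: bystander: honey jar, 61 mm across, 86 mm high; leave it alone
Mind the look-alikes: they are no part of the job. Of the things that look like the lump, the smallest one is meant.

How it is judged:
At the end, for the whole second after the job is handed in: Lid home on the upright canister: centred within 5 mm, at most 2.5 mm above its seat, level within 0.04 rad. Spoon standing in the upright mug (middle within 40 mm of the axis, under 95 mm high), loose lump in the mug (within 36 mm, under 70 mm high). All at rest (z of lid in the frame of canister between 0.094 and 0.0995 m and horizontal distance between lid and canister below 0.005 m and angle between the z axis of lid and the z axis of canister, either way round below 0.04 rad and angle between lid's own z axis and vertical below 0.1 rad and angle between each of canister, mug's own z axis and vertical below 0.06 rad and horizontal distance between spoon and mug_mouth below 0.04 m and z of spoon in the frame of mug between 0.03 and 0.095 m and horizontal distance between lump and mug_mouth below 0.036 m and z of lump in the frame of mug below 0.07 m and linear speed of each of lid, spoon, lump below 0.02 m/s); the robot touches nothing.
It fails at once if the canister is tipped (angle between canister's own z axis and vertical above 0.35 rad).
It fails at once if the mug is tipped (angle between mug's own z axis and vertical above 0.35 rad).
It fails at once if the lid is forced or slammed on the canister (contact force between lid and canister above 50 N).
It fails at once if a bystander is disturbed (distance of any of tea_box, honey_jar from where it was at the start of the episode above 0.04 m).
It also fails if it takes over 64 s, if anything falls off the work surface, if the arm or the gripper's body presses on something with over 40 N, if the wrist force passes 120 N, or if a joint passes its speed limit or range.

### The arm

A 6-joint arm with a two-finger parallel gripper is mounted at the origin on a cart in front of the work surface, level with it; the furniture and walls round the work are solid. World frame = base frame: x ahead of the robot, y to its left, z up, the work surface at z = 0. Lengths are in m, angles in rad, forces in N, time in s.
With the tool pointing down it reaches from about 0.275 to 0.875 m from the base axis. Payload 12.5 kg.
Tool frame: the origin (TCP) lies midway between the tips of the shut fingers; the grasp point (between the pads) lies pinch_z behind it (pinch_z is the distance from the TCP to the grasp point, in m); z points along the fingers, y is the line along which they close (so a half turn about z gives the same grasp; the last joint's range is limited). The gripper opens to 85 mm and grips with 20 to 120 N. Pads are 22 mm wide; open, the fingers measure 114 mm over their backs; the gripper's body (76 mm by 85 mm) begins 54 mm behind the grasp point. The pads swing forward as they close: fully open they stand 13 mm farther back than shut.
Start: joints at [1.233, 0.351, 1.652, -0, 1.139, -0.085], TCP at [0.138, 0.533, 0.231] pointing down, gripper open.
Joint ranges: [-2.75, 2.75], [-0.79, 2.1], [0.01, 2.65], [-1.57, 4.71], [0.07, 3.14], [-2.87, 2.87]. Speed limits (rad/s): [2.22, 2.22, 2.79, 3.14, 3.14, 3.14].

### API

Orientations are given as a 3x3 rotation matrix whose columns are the frame's x, y, z axes.
In Python, from workcell import read_state, capture, camera_model, finish_job, look_for, cut_out, pinch_z gives the robot as it stands. The module is installed in compiled form; this text tells all that it offers.
- The arm moves only by the shell command python3 -m jog 'ROWS' [FORCE]. ROWS is JSON, a list of rows, each a list of 3 entries, a list of its own where there are three numbers: the closure in counts, from 0 (fully open) to 255 (shut), then the shift along the world's x, y, z in cm, then the turn, a rotation vector about the world's x, y, z in units of 6 degrees (1.0 is 6 degrees). In form: [[claw, [x, y, z], [ax, ay, az]], ...]. A call has 1 to 20 rows; each row shifts and turns the commanded pose from where the row before left it; what a row does not reach is not made up. A row lasts 1/12 s, in which the tool goes at most 41.7 mm and 7.16 degrees, less where a joint would pass 70% of its speed; a pose out of reach is approached as far as the arm can. A call with a gripper value outside its range is refused whole. The fingers move at their own pace and stop on an object; FORCE is the grip in N (left out, the last holds). Time passes only in rows, so rows that do not move let the fingers close. It gives the time, the measured TCP pose, the force, the opening and the grip force at its end, in the units of the state.
- read_state(): the state, without advancing time (a new reading comes with each control period).
- capture(name): name is "scene" or "top" or "wrist"; returns the picture (420x560x3 uint8, blue, green, red); there is no depth.
- camera_model(name): a dict with "mtx" (3x3 intrinsics, pixels), "world_from_camera" (4x4, takes a point from camera to world coordinates). Camera axes: x right, y up, looking along -z (the intrinsics and any distortion apply to the point x, -y, -z); pixel columns grow to the right and rows downward; lengths in m; the calibration is good to about 2 mm. A picture is of the moment at which its call begins: read the wrist's pose just before it. camera_model takes no time and is no camera call; for the wrist camera it gives the pose at the moment of the call.
- finish_job(): hands the job in; it is judged then, once.
Trained networks look in the newest picture that a camera, given by its name, has taken for a name from the list of things; names that differ only in an ending like _2 or _b are one class to them, and where a whole thing is asked for, a point or a joint stands for the part that bears it (a point fixed in the world has none). Each returns a list of dicts, best first, with "p" (0 to 1); they miss things now and then, are a little off and sometimes report something else, mostly with a low value. They report only what shows in the picture. A call takes as long as a camera call. They do not tell look-alikes from the thing itself.
- look_for(thing, camera): "xy" ([column, row] in pixels, amid what is visible of it).
- cut_out(thing, camera): "mask" (420x560 bool, what is visible of it) and "xy" ([column, row] in pixels, amid what is visible of it).
The state is a dict: "t": time; "joints": joint angles; "qvel": joint speeds; "tau": joint torques, N m; "tool_pos": TCP position; "tcp_rot": TCP orientation; "wrist_force": force on the tool from outside, world axes, zero at the start; "ft_torque": the same for the moment, N m; "gripper_width": opening from 0.0 (shut) to 1.0 (fully open); "gripper_force": force on a finger pad.
Only numpy, scipy, OpenCV 4.12 (cv2) and the standard library are available. Lean on these libraries where they do the work, as an engineer would, in place of code of your own. Each camera call takes 0.05 s, during which the arm holds its last target. There are 200 camera calls.

## Working session

There is one attempt and no reset: what is moved stays moved. The work goes in short steps, Python scripts to look and compute and a shell command to move; the robot and the scene stay as the last step left them, time stands still between calls to the robot, and variables do not carry over. Pictures are saved under pics/ and viewed, at most 10 in all, crops included, and the job is handed in when it is done.

```bash
mkdir -p pics; cat > h.py <<'E'
import numpy as np,cv2
from workcell import *
def ray(cam,uv,cm=None):
    m=cm or camera_model(cam);K=np.array(m["mtx"]);T=np.array(m["world_from_camera"])
    d=np.linalg.inv(K)@np.array([uv[0],uv[1],1.]);d=T[:3,:3]@np.array([d[0],-d[1],-d[2]]);return T[:3,3],d/np.linalg.norm(d)
def atz(cam,uv,z,cm=None):
    o,d=ray(cam,uv,cm);return o+d*(z-o[2])/d[2]
def proj(cam,p,cm=None):
    m=cm or camera_model(cam);K=np.array(m["mtx"]);T=np.linalg.inv(np.array(m["world_from_camera"]))
    q=T[:3,:3]@np.array(p)+T[:3,3];q=K@np.array([q[0],-q[1],-q[2]]);return q[:2]/q[2]
def tri(a,b):
    (o1,d1),(o2,d2)=a,b
    A=np.stack([d1,-d2],1);s=np.linalg.lstsq(A,o2-o1,rcond=None)[0]
    return (o1+d1*s[0]+o2+d2*s[1])/2,np.linalg.norm(o1+d1*s[0]-o2-d2*s[1])
E
python3 - <<'E'
from h import *
np.set_printoptions(precision=3,suppress=True)
s=read_state();print(s["t"],s["tool_pos"],s["gripper_width"],pinch_z)
ims=[]
for c in ("scene","top"):
    im=capture(c);ims.append(im);cv2.imwrite(f"pics/{c}0.png",im)
    print(c,np.array(camera_model(c)["world_from_camera"])[:3,3])
    for n in ("canister","canister_mouth","lid","lid_knob","lump","spoon","spoon_grip","mug","mug_mouth","tea_box","honey_jar"):
        print(n,[(np.round(r["xy"]).tolist(),round(r["p"],2)) for r in look_for(n,c)[:4]])
cv2.imwrite("pics/both.png",np.vstack([cv2.resize(i,(400,300)) for i in ims]))
E
```

```text
0.0 [0.137 0.532 0.231] 1.0010792340493744 0.0187
scene [0.061 0.74  0.554]
canister [([215.0, 269.0], 0.62)]
canister_mouth [([216.0, 269.0], 0.76)]
lid [([305.0, 218.0], 0.78)]
lid_knob [([308.0, 222.0], 0.52)]
lump [([202.0, 331.0], 0.87), ([255.0, 311.0], 0.83), ([210.0, 246.0], 0.71), ([305.0, 221.0], 0.71)]
spoon [([231.0, 237.0], 0.47)]
spoon_grip [([233.0, 231.0], 0.71)]
mug []
mug_mouth [([208.0, 248.0], 0.55)]
tea_box [([303.0, 254.0], 0.89)]
honey_jar [([245.0, 226.0], 0.55)]
top [0.469 0.091 0.946]
canister [([200.0, 202.0], 0.66)]
canister_mouth [([272.0, 268.0], 0.68), ([197.0, 202.0], 0.55)]
lid [([334.0, 218.0], 0.84), ([192.0, 196.0], 0.55)]
lid_knob [([330.0, 219.0], 0.73), ([216.0, 205.0], 0.33)]
lump [([155.0, 234.0], 0.63), ([191.0, 254.0], 0.56), ([192.0, 195.0], 0.44)]
spoon [([216.0, 202.0], 0.58)]
spoon_grip [([216.0, 200.0], 0.63)]
mug [([404.0, 268.0], 0.87)]
mug_mouth [([406.0, 267.0], 0.65), ([270.0, 269.0], 0.17)]
tea_box [([272.0, 268.0], 0.97), ([216.0, 202.0], 0.45)]
honey_jar [([272.0, 168.0], 0.65)]
```

View pics/scene0.png

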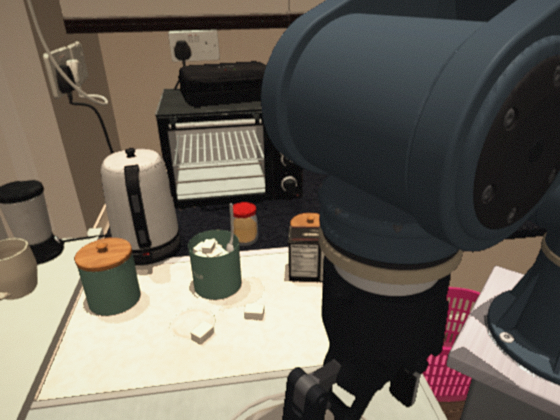

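View pics/top0.png

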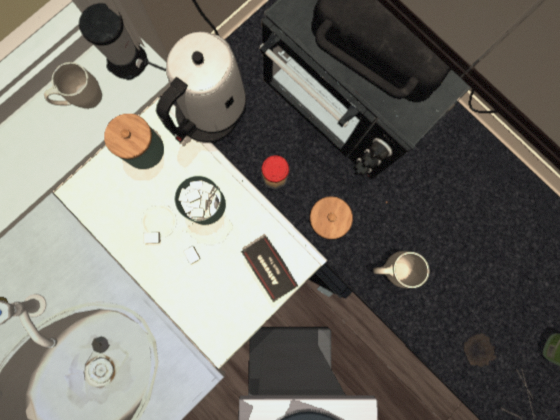

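The scene view shows the open canister at (216,265), the spoon handle at (233,220) and the lid behind the tea box at (305,220). The top view shows the canister at (200,201), the loose wooden lid at (331,218), the mug at (408,269) with its handle to the left, the closed look-alike canister at (129,136), the sill mug at (70,85), the tea box at (270,268) and honey at (275,170).

Lump candidates in the top view are (152,238) and (193,254) on the board, and the one in the canister near (205,187). The canister one fits, because it lies on the others there. I'll enlarge it to confirm.

```bash
python3 - <<'E'
from h import *
np.set_printoptions(precision=3,suppress=True)
t=cv2.imread("pics/top0.png");s=cv2.imread("pics/scene0.png")
a=cv2.resize(t[165:265,130:230],(500,500),interpolation=cv2.INTER_CUBIC)
b=cv2.resize(s[200:300,185:245],(300,500),interpolation=cv2.INTER_CUBIC)
cv2.imwrite("pics/crop1.png",np.hstack([a,b]))
m=camera_model("top");print(np.array(m["world_from_camera"])[:3,:3])
capture("top");capture("scene")
for n,z in (("canister",.105),("mug",.09),("lid",.02),("lid_knob",.031),("spoon",.15),("tea_box",.1),("honey_jar",.08)):
    r=cut_out(n,"top")[:1]
    for q in r:
        ys,xs=np.nonzero(q["mask"]);(c,rad)=cv2.minEnclosingCircle(np.stack([xs,ys],1).astype(np.float32))
        print(n,round(q["p"],2),"xy",q["xy"],atz("top",q["xy"],z),"circ",c,rad,atz("top",c,z),(xs.min(),xs.max(),ys.min(),ys.max()))
for n,a,b in (("knob",(330,217),(311,218)),("lumpA",(152,238),(203,331)),("lumpB",(193,254),(255,311)),("honey top",(275,166),(243,210))):
    print(n,tri(ray("top",a),ray("scene",b)))
E
```

```text
[[ 0.007  0.992 -0.122]
 [-1.     0.01   0.021]
 [ 0.022  0.122  0.992]]
canister 0.79 xy [199.7, 201.0] [0.593 0.245 0.105] circ (199.43243408203125, 201.43243408203125) 26.41049575805664 [0.592 0.246 0.105] (np.int64(174), np.int64(225), np.int64(176), np.int64(225))
mug 0.84 xy [405.6, 268.5] [ 0.451 -0.204  0.09 ] circ (400.5, 270.5) 28.504484176635742 [ 0.446 -0.193  0.09 ] (np.int64(372), np.int64(429), np.int64(252), np.int64(287))
lid 0.57 xy [329.2, 218.2] [ 0.567 -0.049  0.02 ] circ (330.46875, 217.9140625) 21.151906967163086 [ 0.568 -0.052  0.02 ] (np.int64(310), np.int64(351), np.int64(197), np.int64(238))
lid_knob 0.58 xy [329.4, 219.8] [ 0.562 -0.047  0.031] circ (330.58404541015625, 217.99452209472656) 21.15304183959961 [ 0.566 -0.05   0.031] (np.int64(310), np.int64(351), np.int64(197), np.int64(237))
spoon 0.37 xy [216.1, 198.4] [0.592 0.203 0.15 ] circ (215.0, 200.9499969482422) 5.050103187561035 [0.586 0.206 0.15 ] (np.int64(213), np.int64(218), np.int64(196), np.int64(206))
tea_box 0.98 xy [268.4, 268.0] [0.45  0.095 0.1  ] circ (269.0, 268.5) 33.0493049621582 [0.449 0.094 0.1  ] (np.int64(241), np.int64(296), np.int64(236), np.int64(301))
honey_jar 0.56 xy [272.1, 170.4] [0.668 0.089 0.08 ] circ (273.0, 172.31817626953125) 16.8013858795166 [0.663 0.087 0.08 ] (np.int64(261), np.int64(288), np.int64(156), np.int64(189))
knob (array([ 0.568, -0.049,  0.031]), np.float64(0.0018280274427777757))
lumpA (array([0.517, 0.373, 0.009]), np.float64(0.0019070702641647474))
lumpB (array([0.48 , 0.275, 0.005]), np.float64(0.0005083707925731173))
honey top (array([0.677, 0.081, 0.077]), np.float64(0.0033026477234915992))
```

View pics/crop1.png

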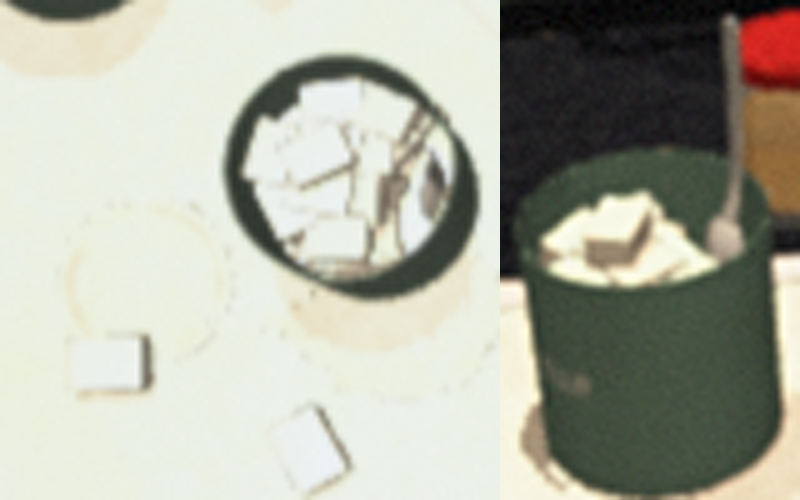

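The crop confirms the lump: the tilted block on top of the packed lumps at top (193,196) / scene (209,246), inside the open canister. The two lumps on the board are look-alikes. Next I move in for a near look.

```bash
python3 -m jog '[[0,[3.5,-2.1,1.5],[0,0,0]],[0,[3.5,-2.1,1.5],[0,0,0]],[0,[3.5,-2.1,1.5],[0,0,0]],[0,[3.5,-2.1,1.5],[0,0,0]],[0,[3.5,-2.1,1.5],[0,0,0]],[0,[3.5,-2.1,1.5],[0,0,0]],[0,[3.5,-2.1,1],[0,0,0]],[0,[3.5,-2.1,1],[0,0,0]],[0,[3.5,-2.1,0],[0,0,0]],[0,[3.5,-2.1,0],[0,0,0]],[0,[3.5,-2.1,0],[0,0,0]],[0,[0,-2.1,0],[0,0,0]],[0,[0,0,0],[0,0,0]],[0,[0,0,0],[0,0,0]]]'
python3 - <<'E'
from h import *
np.set_printoptions(precision=3,suppress=True)
s=read_state();print(s["t"],s["tool_pos"],s["tcp_rot"])
im=capture("wrist");cm=camera_model("wrist");cv2.imwrite("pics/w1.png",im);print(np.array(cm["world_from_camera"]))
im=capture("top");cv2.imwrite("pics/top1.png",im)
import pickle;pickle.dump(cm,open("w1.pkl","wb"))
for c in ("wrist","scene"):
  capture(c)
  for n in ("canister_mouth","lump","spoon","spoon_grip"):
    print(c,n,[(np.round(r["xy"],1).tolist(),round(r["p"],2)) for r in look_for(n,c)[:4]])
E
```

```text
t: 2.82
tool_pos: [0.5133, 0.2855, 0.3373]
tcp_rot: [[-0.968, 0.252, -0.0], [0.252, 0.968, 0.0], [0.0, -0.0, -1.0]]
wrist_force: [2.0, 1.1, 0.1]
gripper_width: 1.004
gripper_force: 0.0
2.8167 [0.513 0.286 0.337] [[-0.968  0.252 -0.   ]
 [ 0.252  0.968  0.   ]
 [ 0.    -0.    -1.   ]]
[[ 0.251 -0.932 -0.261  0.447]
 [ 0.968  0.241  0.068  0.304]
 [-0.    -0.269  0.963  0.48 ]
 [ 0.     0.     0.     1.   ]]
wrist canister_mouth [([270.3, 239.3], 0.9)]
wrist lump [([267.4, 151.3], 0.92), ([337.1, 159.4], 0.79), ([277.6, 250.6], 0.56)]
wrist spoon [([242.7, 250.6], 0.6), ([92.1, 252.2], 0.54)]
wrist spoon_grip [([243.3, 245.9], 0.73)]
scene canister_mouth [([214.9, 265.3], 0.9)]
scene lump [([202.1, 332.1], 0.95), ([256.6, 311.5], 0.71), ([215.9, 265.2], 0.67), ([207.6, 245.4], 0.58)]
scene spoon [([234.0, 227.7], 0.51)]
scene spoon_grip [([231.5, 248.2], 0.59)]
```

View pics/w1.png

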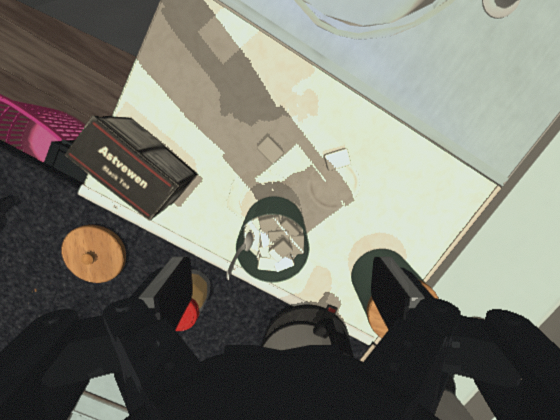

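The wrist view shows the canister at (272,240). The spoon handle runs from (252,236) to its end near (231,278), and the lump is at about (280,238). The lid is at (93,253).

```bash
python3 - <<'E'
from h import *
import pickle
np.set_printoptions(precision=4,suppress=True)
cm=pickle.load(open("w1.pkl","rb"));w=cv2.imread("pics/w1.png");s=cv2.imread("pics/scene0.png")
print("end",tri(ray("wrist",(231,278),cm),ray("scene",(231,203.6))))
print("lump",tri(ray("wrist",(278,240),cm),ray("scene",(209,244))),tri(ray("top",(192.5,195)),ray("scene",(209,244))))
for n,z in (("canister",.105),):
    capture("wrist");q=cut_out(n,"wrist")[0]["mask"].astype(np.uint8)
    print(cv2.boundingRect(q))
print("mouth scene z.105 etc: top", atz("top",(200.5,199.5),.105))
# draw estimates
e=tri(ray("wrist",(231,278),cm),ray("scene",(231,203.6)))[0]
a=cv2.resize(w[190:300,210:320],(550,550),interpolation=cv2.INTER_CUBIC)
C=np.array([.594,.244,.105])
def circ(img,cam,c,x0,y0,k):
    for z in (C[2],):
        P=[proj(cam,C+np.array([.05*np.cos(t),.05*np.sin(t),0]),c) for t in np.linspace(0,6.28,60)]
        cv2.polylines(img,[np.int32([((p[0]-x0+.5)*k,(p[1]-y0+.5)*k) for p in P])],True,(0,0,255),1)
circ(a,"wrist",cm,210,190,5)
b=cv2.resize(s[190:300,185:235+0],(250,550),interpolation=cv2.INTER_CUBIC)
circ(b,"scene",None,185,190,5)
cv2.imwrite("pics/crop2.png",np.hstack([a,b]))
E
```

```text
end (array([0.5931, 0.2052, 0.1713]), np.float64(0.00328040485062334))
lump (array([0.5913, 0.2658, 0.1083]), np.float64(0.01064851771479326)) (array([0.6055, 0.2612, 0.1015]), np.float64(0.0015096015910837342))
(235, 197, 74, 86)
mouth scene z.105 etc: top [0.5958 0.2434 0.105 ]
```

View pics/crop2.png

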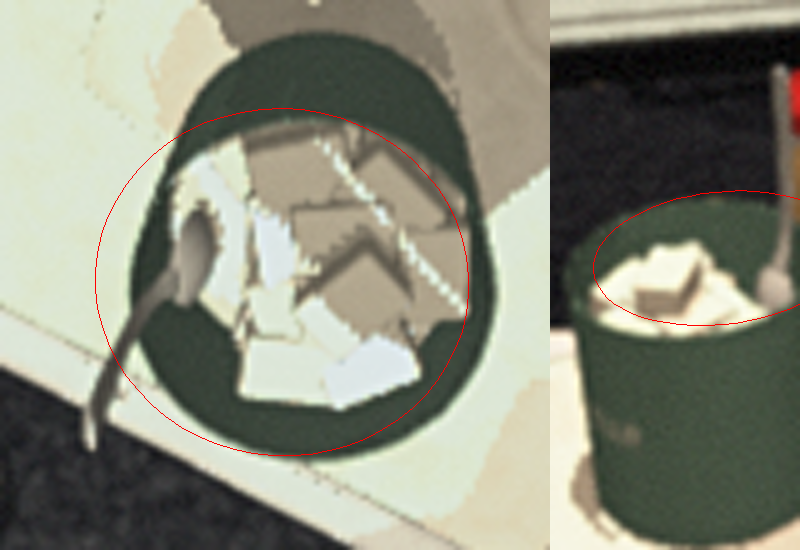

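```bash
cat >> h.py <<'E'
def rimpts(cam,c,r,cm=None,n=180):
    return np.array([proj(cam,np.array(c)+r*np.array([np.cos(t),np.sin(t),0]),cm) for t in np.linspace(0,2*np.pi,n)])
E
python3 - <<'E'
from h import *
import pickle
from scipy.optimize import least_squares
np.set_printoptions(precision=4,suppress=True)
cm=pickle.load(open("w1.pkl","rb"))
W=lambda x,y:(210+x/5-.5,190+y/5-.5)
T=lambda x,y:(130+x/5-.5,165+y/5-.5); S=lambda x,y:(185+(x-500)/5-.5,200+y/5-.5)
def f(p):
    c=[p[0],p[1],.105]
    w=rimpts("wrist",c,.05,cm);t=rimpts("top",c,.05);s=rimpts("scene",c,.05)
    return np.array([w[:,0].min()-W(133,0)[0],w[:,0].max()-W(495,0)[0],w[:,1].max()-W(0,460)[1],
      t[:,0].min()-T(225,0)[0],t[:,1].min()-T(0,55)[1],
      s[:,0].min()-S(515,0)[0],s[:,0].max()-S(778,0)[0],s[:,1].min()-S(0,150)[1],s[:,1].max()-S(0,287)[1]])
r=least_squares(f,[.594,.244]);print(r.x,r.fun)
# lump top corners (top view crop1) & wrist crop2
for z in (.105,):
  print("wrist lump corners",[atz("wrist",W(*q),z,cm)[:2] for q in ((365,250),(410,300),(370,350),(315,300))])
  print("top lump corners",[atz("top",T(*q),z)[:2] for q in ((335,125),(352,160),(300,187),(285,140))])
  print("scene lump corners",[atz("scene",S(*q),z)[:2] for q in ((605,193),(650,200),(630,235),(588,232))])
# spoon: handle pts
print("spoon end",tri(ray("wrist",W(90,440),cm),ray("top",T(440,110))))
for q,z in (((90,440),.172),((110,360),.15),((140,315),.14),((180,265),.11)):
  print(atz("wrist",W(*q),z,cm))
E
```

```text
Traceback (most recent call last):
  File "h.py", line 16, in rimpts
    return np.array([proj(cam,np.array(c)+r*np.array([np.cos(t),np.sin(t),0]),cm) for t in np.linspace(0,2*np.pi,n)])
                     ~~~~^^^^^^^^^^^^^^^^^^^^^^^^^^^^^^^^^^^^^^^^^^^^^^^^^^^^^^^^
  File "h.py", line 9, in proj
    m=cm or camera_model(cam);K=np.array(m["mtx"]);T=np.linalg.inv(np.array(m["world_from_camera"]))
            ~~~~~~~~~~~~^^^^^
ValueError: time passes only in moves, steps and waits
```

```bash
sed -i 's/^def ray/import functools\n@functools.lru_cache\ndef _cm(c): return camera_model(c)\ndef ray/; s/cm or camera_model(cam)/cm or _cm(cam)/' h.py
cat > c.py <<'E'
from h import *
import pickle
from scipy.optimize import least_squares
np.set_printoptions(precision=4,suppress=True)
cm=pickle.load(open("w1.pkl","rb"));print(cm)
W=lambda x,y:(210+x/5-.5,190+y/5-.5)
T=lambda x,y:(130+x/5-.5,165+y/5-.5); S=lambda x,y:(185+(x-500)/5-.5,200+y/5-.5)
def f(p):
    c=[p[0],p[1],.105]
    w=rimpts("wrist",c,.05,cm);t=rimpts("top",c,.05);s=rimpts("scene",c,.05)
    return np.array([w[:,0].min()-W(133,0)[0],w[:,0].max()-W(495,0)[0],w[:,1].max()-W(0,460)[1],
      t[:,0].min()-T(225,0)[0],t[:,1].min()-T(0,55)[1],
      s[:,0].min()-S(515,0)[0],s[:,0].max()-S(778,0)[0],s[:,1].min()-S(0,150)[1],s[:,1].max()-S(0,287)[1]])
r=least_squares(f,[.594,.244]);print(r.x,r.fun)
print("wrist lump corners",[atz("wrist",W(*q),.105,cm)[:2] for q in ((365,250),(410,300),(370,350),(315,300))])
print("top lump corners",[atz("top",T(*q),.105)[:2] for q in ((335,125),(352,160),(300,187),(285,140))])
print("scene lump corners",[atz("scene",S(*q),.105)[:2] for q in ((605,193),(650,200),(630,235),(588,232))])
print("spoon end",tri(ray("wrist",W(90,440),cm),ray("top",T(440,110))),tri(ray("wrist",W(90,440),cm),ray("scene",S(730,18))))
for q,z in (((90,440),.172),((110,360),.15),((140,315),.14),((180,265),.11)):
  print(atz("wrist",W(*q),z,cm))
E
python3 c.py
```

```text
{'mtx': array([[301.6458,   0.    , 281.3317],
       [  0.    , 301.6458, 209.1927],
       [  0.    ,   0.    ,   1.    ]]), 'world_from_camera': array([[ 0.2507, -0.9323, -0.2606,  0.4466],
       [ 0.9681,  0.2414,  0.0677,  0.3035],
       [-0.0002, -0.2693,  0.9631,  0.4802],
       [ 0.    ,  0.    ,  0.    ,  1.    ]])}
[0.5979 0.252 ] [-0.9198  1.3441  0.3596 -1.1816  0.3378  1.225  -0.178  -0.7963 -0.9706]
wrist lump corners [array([0.589 , 0.2682]), array([0.6059, 0.2763]), array([0.6174, 0.2622]), array([0.5995, 0.2516])]
top lump corners [array([0.6177, 0.2528]), array([0.6024, 0.2449]), array([0.5903, 0.267 ]), array([0.6109, 0.2742])]
scene lump corners [array([0.622 , 0.2531]), array([0.6035, 0.2464]), array([0.5917, 0.2693]), array([0.6066, 0.2773])]
spoon end (array([0.6108, 0.1978, 0.1474]), np.float64(0.0142128017721101)) (array([0.5935, 0.2028, 0.171 ]), np.float64(0.001330252219588649))
[0.5925 0.2027 0.172 ]
[0.5839 0.2064 0.15  ]
[0.5784 0.2141 0.14  ]
[0.579  0.2205 0.11  ]
```

```bash
python3 -m jog '[[0,[3,-3,-1.5],[0,0,0]],[0,[3,-3,-2.5],[0,0,0]],[0,[2,-2.3,-3],[0,0,0]],[0,[0,0,0],[0,0,0]],[0,[0,0,0],[0,0,0]],[0,[0,0,0],[0,0,0]]]'
python3 - <<'E'
from h import *
import pickle
np.set_printoptions(precision=4,suppress=True)
im=capture("wrist");cm=camera_model("wrist");pickle.dump(cm,open("w2.pkl","wb"))
cv2.imwrite("pics/w2.png",im);s=capture("scene");cv2.imwrite("pics/s2.png",s)
print([(r["xy"],r["p"]) for r in look_for("spoon_grip","wrist")],proj("wrist",[.593,.2,.175],cm))
a=cv2.resize(im[150:350,180:360],(540,600),interpolation=cv2.INTER_CUBIC)
b=cv2.resize(s[190:300,195:243],(260,600),interpolation=cv2.INTER_CUBIC)
cv2.imwrite("pics/crop3.png",np.hstack([a,b]))
E
```

```text
t: 4.02
tool_pos: [0.5858, 0.2109, 0.2737]
tcp_rot: [[-0.968, 0.25, 0.0], [0.25, 0.968, 0.0], [-0.0, 0.001, -1.0]]
wrist_force: [-1.0, 1.0, 0.7]
gripper_width: 1.002
gripper_force: 0.0
[([286.9, 192.2], 0.82), ([93.4, 211.1], 0.74)] [270.4175 221.1951]
```

View pics/crop3.png

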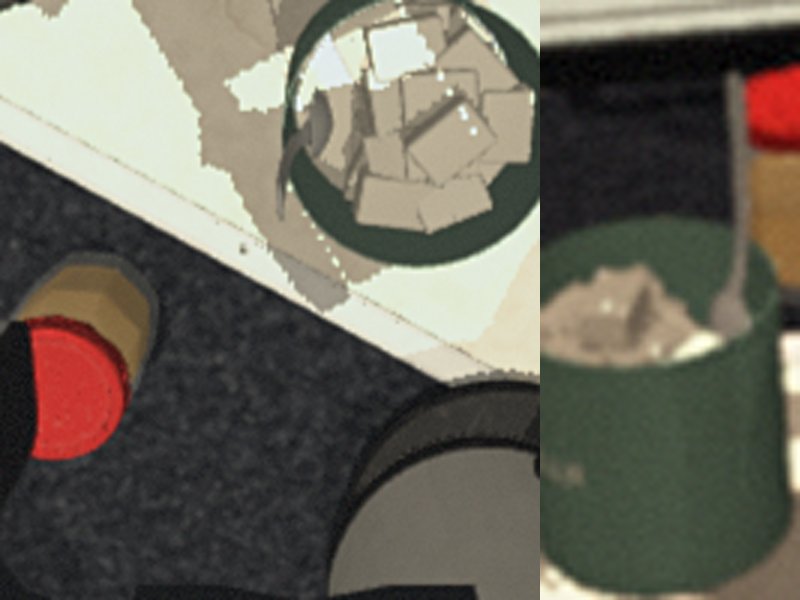

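```bash
python3 - <<'E'
from h import *
import pickle
np.set_printoptions(precision=4,suppress=True)
c1,c2=[pickle.load(open(f"w{i}.pkl","rb")) for i in (1,2)]
Q=lambda x,y:(180+x/3-.3,150+y/3-.3)
R=lambda x,y:(195+(x-540)*48/260-.4,190+y*110/600-.4)
e2=Q(281,215)
print("end",tri(ray("wrist",e2,c2),ray("scene",R(735,72))),tri(ray("wrist",e2,c2),ray("wrist",(227.5,278),c1)))
print("mid",tri(ray("wrist",Q(290,170),c2),ray("scene",R(738,160))))
print("bowl base",tri(ray("wrist",Q(315,130),c2),ray("scene",R(735,315))))
print("end at z",atz("wrist",e2,.175,c2),atz("wrist",e2,.17,c2))
for z in (.105,):
  for q in ((462,95),(498,142),(440,182),(405,135)): print("lump",atz("wrist",Q(*q),z,c2))
r=rimpts("wrist",[.598,.252,.105],.05,c2);r=(r-[180,150])*3;print(r.min(0),r.max(0))
E
```

```text
end (array([0.595 , 0.2019, 0.1709]), np.float64(5.929450336570861e-05)) (array([0.5957, 0.2013, 0.1675]), np.float64(0.0009669832887363633))
mid (array([0.5923, 0.2055, 0.1368]), np.float64(0.00167938895259181))
bowl base (array([0.5949, 0.2128, 0.0719]), np.float64(0.0007914724249859014))
end at z [0.5938 0.2024 0.175 ] [0.5953 0.2018 0.17  ]
lump [0.5886 0.2673 0.105 ]
lump [0.6083 0.2762 0.105 ]
lump [0.6176 0.2532 0.105 ]
lump [0.5976 0.2449 0.105 ]
[282.3738 -14.2161] [566.168  263.0786]
```

```bash
python3 -m jog '[[0,[0.8,-0.8,-2],[0,0,1]],[0,[0,0,-3],[0,0,1]],[0,[0,0,-3.5],[0,0,0]],[0,[0,0,-3.5],[0,0,0]],[0,[0,0,-1.5],[0,0,0]],[0,[0,0,0],[0,0,0]],[0,[0,0,0],[0,0,0]]]' 20; python3 - <<'E'
from h import *
s=capture("scene");cv2.imwrite("pics/s3.png",s);w=capture("wrist")
a=cv2.resize(w[150:330,190:370],(560,560));b=cv2.resize(s[150:290,190:250],(240,560),interpolation=cv2.INTER_CUBIC)
cv2.imwrite("pics/crop4.png",np.hstack([a,b]))
E
```

```text
t: 4.75
tool_pos: [0.5939, 0.2032, 0.1389]
tcp_rot: [[-0.999, 0.043, 0.0], [0.043, 0.999, 0.0], [-0.0, 0.0, -1.0]]
wrist_force: [0.5, 0.7, 1.0]
gripper_width: 0.999
gripper_force: 0.0
```

View pics/crop4.png

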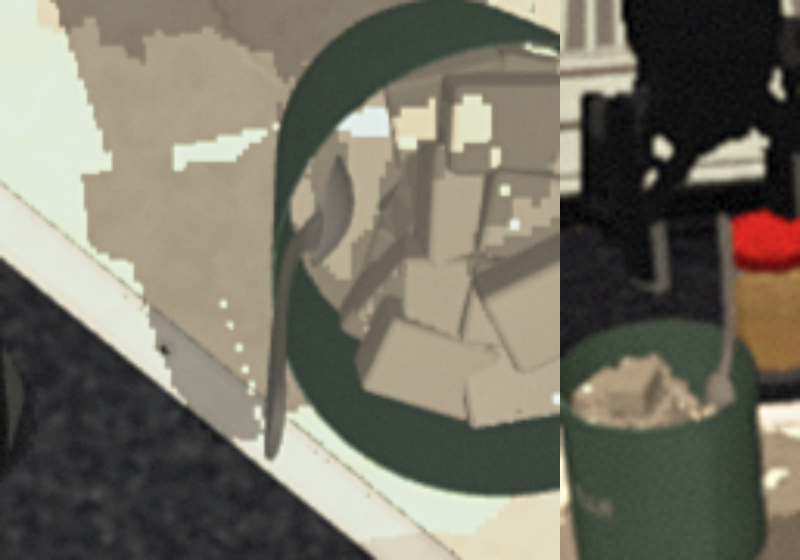

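The wrist view shows the handle edge-on, with its end at about (277,295), between the fingers. Closing and lifting.

```bash
python3 -m jog '[[255,[0,0,0],[0,0,0]],[255,[0,0,0],[0,0,0]],[255,[0,0,0],[0,0,0]],[255,[0,0,0],[0,0,0]],[255,[0,0,0],[0,0,0]],[255,[0,0,0],[0,0,0]],[255,[0,0,0],[0,0,0]],[255,[0,0,0],[0,0,0]],[255,[0,0,0],[0,0,0]]]' 30
```

```text
t: 5.6
tool_pos: [0.594, 0.203, 0.1384]
tcp_rot: [[-0.999, 0.043, 0.001], [0.043, 0.999, 0.001], [-0.001, 0.001, -1.0]]
wrist_force: [0.7, 3.7, 2.6]
gripper_width: 0.034
gripper_force: 29.4
```

```bash
python3 -m jog '[[255,[0,0,1],[0,0,0]],[255,[0,0,1.5],[0,0,0]],[255,[0,0,1.5],[0,0,0]],[255,[0,0,2],[0,0,0]],[255,[0,0,2.5],[0,0,0]],[255,[0,0,3],[0,0,0]],[255,[0,0,0],[0,0,0]],[255,[0,0,0],[0,0,0]]]'
python3 - <<'E'
from h import *
import pickle
np.set_printoptions(precision=4,suppress=True)
s=capture("scene");w=capture("wrist");pickle.dump(camera_model("wrist"),open("w3.pkl","wb"));t=capture("top")
for c in ("scene","top","wrist"):print(c,[(r["xy"],round(r["p"],2)) for n in ("spoon","spoon_tip") for r in look_for(n,c)[:2]])
print([(r["xy"],round(r["p"],2)) for n in ("mug","mug_mouth") for r in look_for(n,"top")[:3]])
a=cv2.resize(w[120:330,180:370],(380,420));b=cv2.resize(s[80:290,190:290],(200,420));c=cv2.resize(t[240:310,365:435],(420,420),interpolation=cv2.INTER_CUBIC)[:,:220]
c=cv2.resize(t[245:295,365:435],(420,300),interpolation=cv2.INTER_CUBIC)[:,:]
o=np.zeros((420,800,3),np.uint8);o[:,:380]=a;o[:,380:580]=b;o[:300//2,580:790]=cv2.resize(c,(210,150))
cv2.imwrite("pics/crop5.png",o)
# mug circles fit
im=t[245:295,365:435];g=im.max(2);cv2.imwrite("pics/mug.png",im)
E
```

```text
t: 6.27
tool_pos: [0.5943, 0.2024, 0.2551]
tcp_rot: [[-0.999, 0.043, 0.003], [0.043, 0.999, 0.0], [-0.003, 0.0, -1.0]]
wrist_force: [0.5, -0.5, -1.1]
gripper_width: 0.04
gripper_force: 29.4
scene [([224.2, 197.6], 0.6)]
top [([330.5, 217.7], 0.39), ([405.9, 268.6], 0.21), ([406.4, 268.4], 0.22)]
wrist [([288.4, 230.4], 0.72), ([163.4, 55.3], 0.61), ([285.0, 234.6], 0.89)]
[([407.4, 265.8], 0.95), ([181.5, 197.0], 0.67), ([406.4, 269.3], 0.95)]
```

View pics/crop5.png

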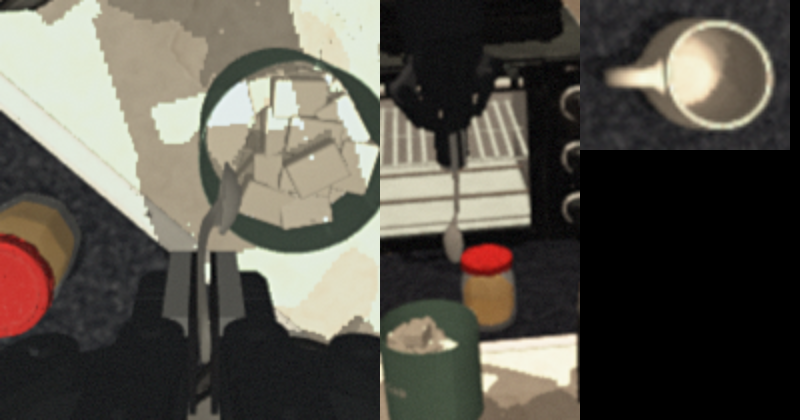

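```bash
python3 - <<'E'
from h import *
import pickle
np.set_printoptions(precision=4,suppress=True)
c=pickle.load(open("w3.pkl","rb"))
print("tip",tri(ray("wrist",(297.3,202.3),c),ray("scene",(227.3,210.8))))
im=cv2.imread("pics/mug.png")
k=cv2.HoughCircles(cv2.resize(cv2.cvtColor(im,cv2.COLOR_BGR2GRAY),None,fx=6,fy=6,interpolation=cv2.INTER_CUBIC),cv2.HOUGH_GRADIENT,1,50,param1=80,param2=25,minRadius=80,maxRadius=130);print(k)
p=atz("top",(411.5,269.7),.092);print("mug",p);print((rimpts("top",p,.0415)-rimpts("top",p,0)).max(0),[proj("top",p)])
E
```

```text
tip (array([0.5871, 0.2169, 0.1615]), np.float64(0.005377751933602523))
[[[273.5 153.5  99.2]]]
mug [ 0.4482 -0.2166  0.092 ]
[18.9139 19.3786] [array([411.5, 269.7])]
```

```bash
python3 -m jog '[[255,[-0.6,-2,0],[0,0,0]],[255,[-1,-3.2,0],[0,0,0]],[255,[-1.2,-3.7,0],[0,0,0]],[255,[-1.2,-3.7,0],[0,0,0]],[255,[-1.2,-3.7,0],[0,0,0]],[255,[-1.2,-3.7,0],[0,0,0]],[255,[-1.2,-3.7,0],[0,0,0]],[255,[-1.2,-3.7,0],[0,0,0]],[255,[-1.2,-3.7,0],[0,0,0]],[255,[-1.2,-3.7,0],[0,0,0]],[255,[-1.2,-3.7,0],[0,0,0]],[255,[-1,-3.2,0],[0,0,0]],[255,[-0.6,-2,0],[0,0,0]],[255,[0,0,0],[0,0,0]],[255,[0,0,0],[0,0,0]],[255,[0,0,0],[0,0,0]]]'
python3 - <<'E'
from h import *
import pickle
np.set_printoptions(precision=4,suppress=True)
w=capture("wrist");c=camera_model("wrist");pickle.dump(c,open("w4.pkl","wb"))
cv2.imwrite("pics/w4.png",w);t=capture("top");cv2.imwrite("pics/t4.png",t)
p=rimpts("wrist",[.447,-.215,.092],.0365,c)
cv2.polylines(w,[np.int32(p)],True,(0,0,255),1)
a=cv2.resize(w[90:330,160:400],(600,600));cv2.imwrite("pics/crop6.png",a)
print([(r["xy"],round(r["p"],2)) for n in ("spoon_tip","mug_mouth") for r in look_for(n,"wrist")[:2]])
E
```

```text
t: 8.15
tool_pos: [0.4539, -0.234, 0.2531]
tcp_rot: [[-0.999, 0.043, -0.0], [0.043, 0.999, 0.0], [0.0, 0.0, -1.0]]
wrist_force: [-0.3, -0.1, 0.0]
gripper_width: 0.036
gripper_force: 29.4
[([284.6, 233.2], 0.83), ([305.6, 181.2], 0.69), ([521.7, 333.0], 0.46)]
```

View pics/crop6.png

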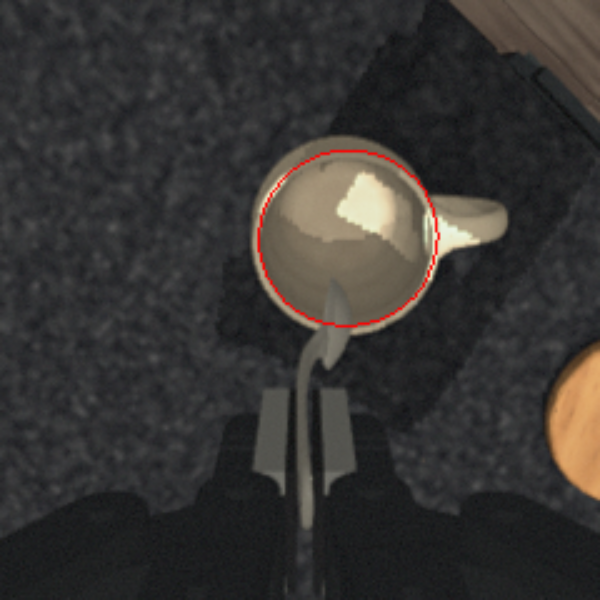

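```bash
python3 - <<'E'
from h import *
import pickle
np.set_printoptions(precision=4,suppress=True)
c=pickle.load(open("w4.pkl","rb"))
for z in (.155,.16,.165):print(atz("wrist",(293,202.6),z,c))
c=pickle.load(open("w3.pkl","rb"));print(atz("wrist",(297.3,202.3),.16,c))
E
```

```text
[ 0.4476 -0.2238  0.155 ]
[ 0.4464 -0.224   0.16  ]
[ 0.4451 -0.2241  0.165 ]
[0.5853 0.2153 0.16  ]
```

```bash
python3 -m jog '[[255,[0,0,-2.5],[0,0,0]],[255,[0,0,-3.5],[0,0,0]],[255,[0,0,-3],[0,0,0]],[255,[0,0,-2],[0,0,0]],[255,[0,0,-1.5],[0,0,0]],[255,[0,0,-1],[0,0,0]],[255,[0,0,-0.5],[0,0,0]],[255,[0,0,0],[0,0,0]],[255,[0,0,0],[0,0,0]]]'
```

```text
t: 9.1
tool_pos: [0.4542, -0.2345, 0.1137]
tcp_rot: [[-0.999, 0.043, 0.001], [0.043, 0.999, -0.0], [-0.001, -0.0, -1.0]]
wrist_force: [0.1, 0.3, 0.2]
gripper_width: 0.035
gripper_force: 29.4
```

```bash
python3 -m jog '[[255,[0,0,-0.3],[0,0,0]],[255,[0,0,-0.2],[0,0,0]],[255,[0,0,0],[0,0,0]],[170,[0,0,0],[0,0,0]],[120,[0,0,0],[0,0,0]],[60,[0,0,0],[0,0,0]],[0,[0,0,0],[0,0,0]],[0,[0,0,0],[0,0,0]],[0,[0,0,1.5],[0,0,0]],[0,[0,0,3],[0,0,0]],[0,[0,0,4],[0,0,0]],[0,[0,0,4],[0,0,0]],[0,[0,0,1],[0,0,0]],[0,[0,0,0],[0,0,0]]]'
python3 - <<'E'
from h import *
w=capture("wrist");t=capture("top")
a=cv2.resize(w[90:330,180:420],(440,440));b=cv2.resize(t[235:305,365:435],(360,360),interpolation=cv2.INTER_CUBIC)
o=np.zeros((440,800,3),np.uint8);o[:,:440]=a;o[:360,440:]=b;cv2.imwrite("pics/crop7.png",o)
E
```

```text
t: 10.27
tool_pos: [0.455, -0.2352, 0.2463]
tcp_rot: [[-0.999, 0.043, 0.005], [0.043, 0.999, -0.003], [-0.005, -0.003, -1.0]]
wrist_force: [0.8, 0.3, -1.0]
gripper_width: 1.0
gripper_force: 0.0
```

View pics/crop7.png

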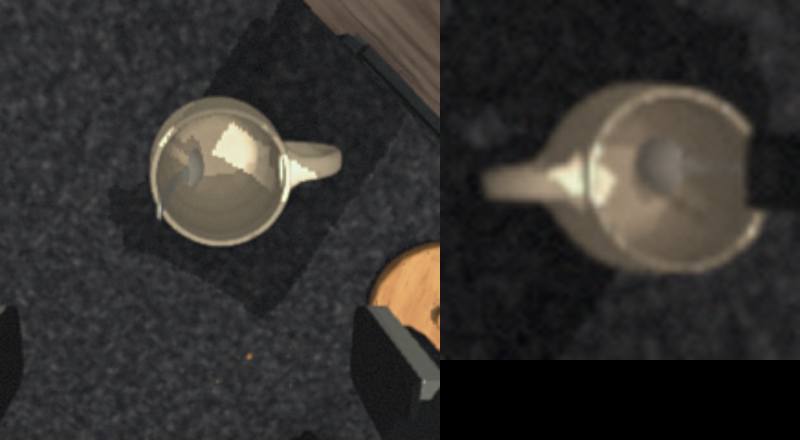

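The spoon now stands in the mug, leaning to -y: handle top near crop (160,210), bowl at (192,168). The mug is upright. From here I work on numbers only. First the kettle clearance.

```bash
python3 - <<'E'
from h import *
np.set_printoptions(precision=3,suppress=True)
for z in (.2,.25): print([atz("top",q,z)[:2] for q in ((200,62),(200,92),(238,62),(165,62))])
print("base",[atz("top",q,0.0)[:2] for q in ((215,138),(170,110))],read_state()["joints"])
E
python3 -m jog '[[100,[0.6,2,0],[0,0,-0.8]],[150,[1,3.3,0],[0,0,-0.8]],[150,[1.1,3.7,0],[0,0,-0.8]],[150,[1.1,3.7,0],[0,0,-0.8]],[150,[1.1,3.7,0],[0,0,-0.8]],[150,[1.1,3.7,0],[0,0,-0.8]],[150,[1.1,3.7,0],[0,0,-0.8]],[150,[1.1,3.7,0],[0,0,-0.8]],[150,[1.1,3.7,0],[0,0,-0.8]],[150,[1.1,3.7,0],[0,0,-0.8]],[150,[1.1,3.7,0],[0,0,-0.8]],[150,[1.1,3.7,0],[0,0,-0.8]],[150,[1.0,3.7,0],[0,0,-0.8]],[150,[0.8,2.5,0],[0,0,-0.3]],[150,[0,0,0],[0,0,0]],[150,[0,0,0],[0,0,0]]]'
```

```text
[array([0.861, 0.236]), array([0.798, 0.234]), array([0.862, 0.16 ]), array([0.859, 0.306])]
[array([0.834, 0.226]), array([0.776, 0.225]), array([0.836, 0.155]), array([0.833, 0.292])]
base [array([0.767, 0.231]), array([0.837, 0.346])] [-0.568  0.267  1.739 -0.     1.136 -2.095]
t: 11.7
tool_pos: [0.597, 0.2514, 0.2403]
tcp_rot: [[-0.398, 0.917, -0.004], [0.917, 0.398, -0.001], [0.0, -0.004, -1.0]]
wrist_force: [0.1, -0.1, -0.2]
gripper_width: 0.413
gripper_force: 0.0
```

```bash
cat > l.py <<'E'
from h import *
import pickle
np.set_printoptions(precision=4,suppress=True)
w=capture("wrist");c=camera_model("wrist");cv2.imwrite("pics/w5.png",w)
print("expected px",proj("wrist",[.604,.2605,.105],c))
for q in cut_out("lump","wrist")[:4]:
    m=q["mask"].astype(np.uint8);cn=max(cv2.findContours(m,0,2)[0],key=cv2.contourArea)
    P=np.array([atz("wrist",p[0]+0.0,.105,c)[:2] for p in cn])
    r=cv2.minAreaRect((P*1000).astype(np.float32));print(round(q["p"],2),q["xy"],m.sum(),"world rect mm",np.round(cv2.boxPoints(r),1).tolist(),np.round(r[0],1),np.round(r[1],1))
s=capture("scene")
print("scene",[(r["xy"],round(r["p"],2)) for r in look_for("lump","scene")], proj("scene",[.604,.2605,.105]))
E
python3 l.py
```

```text
expected px [293.0928 192.7275]
0.86 [295.6, 195.5] 606 world rect mm [[589.2000122070312, 267.70001220703125], [602.5999755859375, 241.3000030517578], [620.2000122070312, 250.3000030517578], [606.7999877929688, 276.6000061035156]] [604.7 259. ] [19.7 29.5]
0.61 [197.9, 125.1] 715 world rect mm [[484.5, 286.5], [494.20001220703125, 269.20001220703125], [519.2999877929688, 283.29998779296875], [509.6000061035156, 300.6000061035156]] [501.9 284.9] [28.8 19.8]
0.57 [261.1, 55.4] 845 world rect mm [[520.7999877929688, 370.0], [522.2000122070312, 342.1000061035156], [542.2000122070312, 343.1000061035156], [540.7999877929688, 371.0]] [531.5 356.5] [20.1 27.9]
scene [([204.2, 332.7], 0.92), ([259.6, 315.1], 0.74), ([209.2, 246.4], 0.69), ([390.6, 174.7], 0.49), ([319.6, 254.5], 0.31)] [209.2453 242.5221]
```

```bash
python3 -m jog '[[150,[0.4,0.4,-2],[0,0,0.6]],[150,[0.35,0.45,-3],[0,0,0]],[150,[0,0,-3],[0,0,0]],[150,[0,0,-2],[0,0,0]],[150,[0,0,-1.2],[0,0,0]],[150,[0,0,0],[0,0,0]],[150,[0,0,0],[0,0,0]]]' 20; python3 l.py
```

```text
t: 12.48
tool_pos: [0.6056, 0.2586, 0.1317]
tcp_rot: [[-0.452, 0.892, 0.0], [0.892, 0.452, 0.0], [-0.0, 0.0, -1.0]]
wrist_force: [-0.1, 0.1, -0.1]
gripper_width: 0.412
gripper_force: 0.0
expected px [279.8685 238.5527]
0.97 [156.1, 120.7] 1574 world rect mm [[497.0, 293.29998779296875], [505.29998779296875, 278.29998779296875], [528.7999877929688, 291.20001220703125], [520.5999755859375, 306.20001220703125]] [512.9 292.2] [26.8 17.1]
0.6 [250.9, 26.6] 1958 world rect mm [[528.7000122070312, 366.1000061035156], [529.7000122070312, 341.29998779296875], [548.2999877929688, 342.1000061035156], [547.2000122070312, 366.79998779296875]] [538.5 354.1] [18.6 24.8]
0.55 [283.2, 237.6] 1599 world rect mm [[588.9000244140625, 270.1000061035156], [603.0999755859375, 242.0], [621.2000122070312, 251.1999969482422], [607.0, 279.29998779296875]] [605.  260.6] [20.3 31.5]
scene [([200.8, 330.5], 0.78), ([211.5, 244.3], 0.68), ([256.1, 311.4], 0.65)] [209.2453 242.5221]
```

```bash
python3 -m jog '[[150,[-0.05,0.1,-1.5],[0,0,0]],[150,[0,0,-1],[0,0,0]],[150,[0,0,-0.8],[0,0,0]],[150,[0,0,-0.4],[0,0,0]],[150,[0,0,0],[0,0,0]],[150,[0,0,0],[0,0,0]],[150,[0,0,0],[0,0,0]]]' 20
```

```text
t: 13.27
tool_pos: [0.6051, 0.2602, 0.0947]
tcp_rot: [[-0.453, 0.892, 0.001], [0.892, 0.453, 0.0], [-0.0, 0.001, -1.0]]
wrist_force: [0.2, 0.5, -0.0]
gripper_width: 0.411
gripper_force: 0.0
```

```bash
python3 -m jog '[[200,[0,0,0],[0,0,0]],[255,[0,0,0],[0,0,0]],[255,[0,0,0],[0,0,0]],[255,[0,0,0],[0,0,0]],[255,[0,0,0],[0,0,0]],[255,[0,0,0],[0,0,0]],[255,[0,0,0],[0,0,0]]]' 20
```

```text
t: 13.85
tool_pos: [0.6051, 0.2602, 0.0947]
tcp_rot: [[-0.453, 0.892, 0.001], [0.892, 0.453, 0.0], [-0.0, 0.001, -1.0]]
wrist_force: [-1.1, -0.4, 6.3]
gripper_width: 0.226
gripper_force: 21.3
```

```bash
python3 -m jog '[[255,[0,0,1],[0,0,0]],[255,[0,0,2.5],[0,0,0]],[255,[0,0,3.5],[0,0,0]],[255,[-0.5,-1.5,3],[0,0,0]],[255,[-1,-3,1],[0,0,-0.4]],[255,[-1.2,-3.6,0],[0,0,-0.5]],[255,[-1.2,-3.6,0],[0,0,-0.5]],[255,[-1.2,-3.6,0],[0,0,-0.5]],[255,[-1.2,-3.6,0],[0,0,-0.5]],[255,[-1.2,-3.6,0],[0,0,-0.5]],[255,[-1.2,-3.6,0],[0,0,-0.5]],[255,[-1.2,-3.6,0],[0,0,-0.5]],[255,[-1.2,-3.6,0],[0,0,-0.5]],[255,[-1.2,-3.6,0],[0,0,-0.1]],[255,[-1.2,-3.6,0],[0,0,0]],[255,[-1.2,-3.2,0],[0,0,0]],[255,[-0.8,-1.5,0],[0,0,0]],[255,[0,0,0],[0,0,0]],[255,[0,0,0],[0,0,0]]]'
python3 - <<'E'
from h import *
np.set_printoptions(precision=4,suppress=True)
w=capture("wrist");c=camera_model("wrist");cv2.imwrite("pics/w6.png",w);t=capture("top");cv2.imwrite("pics/t6.png",t)
print("exp mug px",proj("wrist",[.448,-.2155,.092],c))
for n,z in (("mug",.092),("lump",.18),("spoon",.12)):
  for q in cut_out(n,"wrist")[:2]:
    ys,xs=np.nonzero(q["mask"]);print(n,round(q["p"],2),q["xy"],len(xs),(xs.min(),xs.max(),ys.min(),ys.max()),atz("wrist",q["xy"],z,c))
r=rimpts("wrist",[.448,-.2155,.092],.0415,c);print(r.min(0),r.max(0))
E
```

```text
t: 15.43
tool_pos: [0.4495, -0.1924, 0.2044]
tcp_rot: [[0.003, 1.0, 0.0], [1.0, -0.003, 0.0], [0.0, 0.0, -1.0]]
wrist_force: [1.5, 0.4, 0.2]
gripper_width: 0.228
gripper_force: 20.7
exp mug px [279.6497 231.3837]
lump 0.7 [282.8, 266.0] 2390 (np.int64(262), np.int64(302), np.int64(237), np.int64(297)) [ 0.4504 -0.206   0.18  ]
spoon 0.67 [282.5, 268.4] 2370 (np.int64(262), np.int64(301), np.int64(237), np.int64(298)) [ 0.4504 -0.2379  0.12  ]
spoon 0.65 [289.8, 225.9] 360 (np.int64(274), np.int64(297), np.int64(216), np.int64(236)) [ 0.4563 -0.2008  0.12  ]
[233.3189 185.8467] [325.9724 273.3047]
```

```bash
python3 -m jog '[[255,[-0.1,-0.7,-1],[0,0,0]],[255,[0,-0.6,-2.5],[0,0,0]],[255,[0,0,-3],[0,0,0]],[255,[0,0,-2],[0,0,0]],[255,[0,0,-1.2],[0,0,0]],[255,[0,0,-0.7],[0,0,0]],[255,[0,0,0],[0,0,0]],[255,[0,0,0],[0,0,0]]]'
```

```text
t: 16.35
tool_pos: [0.4489, -0.205, 0.1001]
tcp_rot: [[0.001, 1.0, -0.0], [1.0, -0.001, 0.0], [0.0, -0.0, -1.0]]
wrist_force: [-0.5, -0.3, -0.6]
gripper_width: 0.226
gripper_force: 20.7
```

```bash
python3 -m jog '[[185,[0,0,0],[0,0,0]],[170,[0,0,0],[0,0,0]],[160,[0,0,0],[0,0,0]],[160,[0,0,0],[0,0,0]],[160,[0,0,0],[0,0,0]],[160,[0,0,2],[0,0,0]],[100,[0,0,4],[0,0,0]],[0,[0,0,4],[0,0,0]],[0,[0,0,3],[0,0,0]],[0,[0,0,0],[0,0,0]]]'
cat > m.py <<'E'
from h import *
np.set_printoptions(precision=4,suppress=True)
w=capture("wrist");c=camera_model("wrist");cv2.imwrite("pics/w7.png",w);t=capture("top")
for n,z in (("mug",.06),("mug_mouth",.092),("lump",.03),("spoon",.08),("spoon_grip",.12),("lid",.02),("lid_knob",.031)):
 for cam in ("wrist","top"):
  for q in cut_out(n,cam)[:3]:
    ys,xs=np.nonzero(q["mask"]);print(n,cam,round(q["p"],2),q["xy"],len(xs),(xs.min(),xs.max(),ys.min(),ys.max()),atz(cam,q["xy"],z,c if cam=="wrist" else None))
r=rimpts("wrist",[.448,-.2155,.092],.0345,c);print("rim",r.min(0),r.max(0))
E
python3 m.py
```

```text
t: 17.18
tool_pos: [0.4509, -0.2061, 0.2361]
tcp_rot: [[0.001, 1.0, 0.008], [1.0, -0.001, -0.005], [-0.005, 0.008, -1.0]]
wrist_force: [0.5, 0.4, 1.2]
gripper_width: 0.918
gripper_force: 0.0
mug wrist 0.7 [276.7, 185.0] 457 (np.int64(267), np.int64(286), np.int64(173), np.int64(199)) [ 0.4457 -0.1995  0.06  ]
mug wrist 0.66 [277.1, 203.0] 4667 (np.int64(239), np.int64(317), np.int64(130), np.int64(243)) [ 0.446  -0.2193  0.06  ]
mug top 0.56 [406.8, 269.5] 1203 (np.int64(373), np.int64(428), np.int64(252), np.int64(288)) [ 0.4478 -0.2175  0.06  ]
mug_mouth wrist 0.76 [276.4, 197.6] 4682 (np.int64(240), np.int64(318), np.int64(130), np.int64(243)) [ 0.4456 -0.2056  0.092 ]
mug_mouth top 0.88 [404.1, 268.4] 1268 (np.int64(372), np.int64(429), np.int64(252), np.int64(288)) [ 0.4509 -0.2005  0.092 ]
lump wrist 0.59 [276.3, 186.0] 470 (np.int64(267), np.int64(286), np.int64(173), np.int64(199)) [ 0.4449 -0.2067  0.03  ]
lump top 0.63 [154.3, 235.7] 130 (np.int64(144), np.int64(158), np.int64(234), np.int64(242)) [0.5209 0.3613 0.03  ]
lump top 0.61 [190.8, 253.2] 167 (np.int64(184), np.in
[... 509 characters left out ...]
t64(262), np.int64(272)) [ 0.4485 -0.2142  0.12  ]
lid wrist 0.7 [388.1, 41.5] 7398 (np.int64(342), np.int64(437), np.int64(0), np.int64(94)) [ 0.5642 -0.0532  0.02  ]
lid wrist 0.46 [281.2, 221.5] 583 (np.int64(272), np.int64(293), np.int64(200), np.int64(255)) [ 0.4506 -0.2535  0.02  ]
lid top 0.92 [328.9, 218.9] 1394 (np.int64(310), np.int64(351), np.int64(198), np.int64(238)) [ 0.5651 -0.048   0.02  ]
lid_knob wrist 0.81 [388.0, 42.6] 7410 (np.int64(342), np.int64(436), np.int64(0), np.int64(94)) [ 0.5607 -0.0568  0.031 ]
lid_knob top 0.97 [330.9, 219.3] 1384 (np.int64(310), np.int64(351), np.int64(198), np.int64(237)) [ 0.5631 -0.051   0.031 ]
rim [243.4609 172.3058] [314.2379 240.545 ]
```

```bash
python3 -m jog '[[100,[1,1.4,0],[0,0,0]],[150,[2.4,3.2,0],[0,0,0]],[150,[2.4,3.2,0],[0,0,0]],[150,[2.4,3.2,-1],[0,0,0]],[150,[2.4,3.2,-2],[0,0,0]],[150,[1,1.6,-1.6],[0,0,0]],[150,[0,0,0],[0,0,0]],[150,[0,0,0],[0,0,0]],[150,[0,0,0],[0,0,0]]]'
cat > k.py <<'E'
from h import *
from scipy.optimize import least_squares
import sys
np.set_printoptions(precision=4,suppress=True)
def fit(n,zr,rad,guess,cam="wrist",low=None):
    w=capture(cam);c=camera_model(cam)
    for q in cut_out(n,cam)[:2]:
        m=q["mask"].astype(np.uint8);cn=max(cv2.findContours(m,0,cv2.CHAIN_APPROX_NONE)[0],key=cv2.contourArea)[:,0]
        ok=(cn[:,0]>1)&(cn[:,0]<558)&(cn[:,1]>1)&(cn[:,1]<418)
        P=np.array([atz(cam,p,zr,c)[:2] for p in cn[ok]])
        f=lambda p:np.hypot(P[:,0]-p[0],P[:,1]-p[1])-rad
        r=least_squares(f,guess,loss="soft_l1",f_scale=.001);print(n,round(q["p"],2),q["xy"],m.sum(),"centre",r.x,"mean|res|",np.abs(r.fun).mean(),"median",np.median(r.fun))
    return w
if __name__=="__main__":
    w=fit("lid",.0205,.05,[.567,-.05]);cv2.imwrite("pics/w8.png",w)
    g=cv2.medianBlur(cv2.cvtColor(w,cv2.COLOR_BGR2GRAY),3)
    print([(r["xy"],round(r["p"],2),atz("wrist",r["xy"],.031)) for r in look_for("lid_knob","wrist")[:3]],proj("wrist",[.567,-.05,.0205]),proj("wrist",[.567,-.05,.0375]))
E
python3 k.py
```

```text
t: 18.73
tool_pos: [0.5631, -0.0496, 0.1859]
tcp_rot: [[0.001, 1.0, 0.0], [1.0, -0.001, -0.0], [-0.0, 0.0, -1.0]]
wrist_force: [-0.0, 0.4, -0.5]
gripper_width: 0.413
gripper_force: 0.0
lid 0.84 [287.4, 191.7] 7033 centre [ 0.5695 -0.0542] mean|res| 0.00046297761494707796 median -0.0001530865171629342
[([287.2, 193.8], 0.82, array([ 0.569 , -0.0492,  0.031 ]))] [285.0718 192.3274] [285.301  196.0333]
```

```bash
python3 -m jog '[[150,[0.6,-0.4,-3],[0,0,0]],[150,[0,0,-3],[0,0,0]],[150,[0,0,-2],[0,0,0]],[150,[0,0,-1],[0,0,0]],[150,[0,0,0],[0,0,0]],[150,[0,0,0],[0,0,0]]]'; python3 k.py; python3 - <<'E'
from h import *
np.set_printoptions(precision=4,suppress=True)
w=capture("wrist");c=camera_model("wrist");hsv=cv2.cvtColor(w,cv2.COLOR_BGR2GRAY)
g=cv2.resize(hsv,None,fx=3,fy=3,interpolation=cv2.INTER_CUBIC)
k=cv2.HoughCircles(g,cv2.HOUGH_GRADIENT,1.5,60,param1=60,param2=25,minRadius=40,maxRadius=60)
print("px r expected",302*.01/(c["world_from_camera"][2][3]-.031)*3)
if k is not None:
  for q in k[0][:5]: 
    p=(q[:2]+.5)/3-.5; print(p,q[2],atz("wrist",p,.033,c))
E
```

```text
t: 19.38
tool_pos: [0.5695, -0.0536, 0.0963]
tcp_rot: [[0.002, 1.0, 0.001], [1.0, -0.002, -0.0], [-0.0, 0.001, -1.0]]
wrist_force: [-0.2, 0.1, -0.0]
gripper_width: 0.41
gripper_force: 0.0
lid 0.71 [283.0, 211.6] 12775 centre [ 0.57  -0.053] mean|res| 0.0017311523700080196 median -0.00015776134521771484
[([279.3, 213.3], 0.92, array([ 0.5684, -0.0467,  0.031 ]))] [277.511  213.5966] [277.2798 220.4628]
px r expected 43.44315363252363
[530.9167 250.9167] 45.85 [ 0.7547 -0.0755  0.033 ]
[469.9167 330.9167] 50.65 [ 0.7211 -0.1448  0.033 ]
[28.9167 28.9167] 45.85 [0.4165 0.0713 0.033 ]
```

```bash
python3 -m jog '[[150,[0,0,-3],[0,0,0]],[150,[0,0,-2],[0,0,0]],[150,[0,0,-1.2],[0,0,0]],[150,[0,0,-0.8],[0,0,0]],[150,[0,0,-0.4],[0,0,0]],[150,[0,0,0],[0,0,0]],[150,[0,0,0],[0,0,0]],[200,[0,0,0],[0,0,0]],[255,[0,0,0],[0,0,0]],[255,[0,0,0],[0,0,0]],[255,[0,0,0],[0,0,0]],[255,[0,0,0],[0,0,0]],[255,[0,0,0],[0,0,0]],[255,[0,0,0],[0,0,0]]]' 40
```

```text
t: 20.75
tool_pos: [0.5697, -0.0532, 0.0225]
tcp_rot: [[0.001, 1.0, 0.001], [1.0, -0.001, -0.0], [-0.0, 0.001, -1.0]]
wrist_force: [-1.2, -0.3, 7.1]
gripper_width: 0.196
gripper_force: 38.9
```

```bash
python3 -m jog '[[150,[0,0,0],[0,0,0]],[150,[0,0,0],[0,0,0]],[150,[0,0,0],[0,0,0]],[150,[0,0,-0.35],[0,0,0]],[150,[0,0,0],[0,0,0]],[200,[0,0,0],[0,0,0]],[255,[0,0,0],[0,0,0]],[255,[0,0,0],[0,0,0]],[255,[0,0,0],[0,0,0]],[255,[0,0,0],[0,0,0]],[255,[0,0,0],[0,0,0]],[255,[0,0,0],[0,0,0]]]' 40
```

```text
t: 21.75
tool_pos: [0.5701, -0.0535, 0.0207]
tcp_rot: [[0.001, 1.0, 0.002], [1.0, -0.001, -0.001], [-0.001, 0.002, -1.0]]
wrist_force: [-11.7, -0.2, 36.4]
gripper_width: 0.197
gripper_force: 45.9
```

```bash
python3 -m jog '[[255,[0,0,0.3],[0,0,0]],[255,[0,0,0.5],[0,0,0]],[255,[0,0,1],[0,0,0]],[255,[0,0,2],[0,0,0]],[255,[0,0,3],[0,0,0]],[255,[0,0,0],[0,0,0]],[255,[0,0,0],[0,0,0]]]'
python3 - <<'E'
from h import *
np.set_printoptions(precision=4,suppress=True)
w=capture("wrist");s=capture("scene");cv2.imwrite("pics/w9.png",w)
st=read_state();print(st["tool_pos"],st["wrist_force"],st["ft_torque"])
for cam in ("wrist","scene"):
  for n in ("lid","lid_knob"):
    for q in cut_out(n,cam)[:2]:
      ys,xs=np.nonzero(q["mask"]);print(n,cam,round(q["p"],2),q["xy"],len(xs),(xs.min(),xs.max(),ys.min(),ys.max()))
z=st["tool_pos"][2]-.0005
for cam in ("wrist","scene"):
  r=rimpts(cam,[*st["tool_pos"][:2],z],.05);print(cam,"pred if held",r.min(0),r.max(0))
r=rimpts("scene",[*st["tool_pos"][:2],.0205],.05);print("if left",r.min(0),r.max(0))
E
```

```text
t: 22.33
tool_pos: [0.57, -0.0532, 0.0874]
tcp_rot: [[0.001, 1.0, 0.003], [1.0, -0.001, -0.001], [-0.001, 0.003, -1.0]]
wrist_force: [0.2, -0.4, -1.7]
gripper_width: 0.199
gripper_force: 40.0
[ 0.5687 -0.053   0.0854] [-0.5321 -0.1178 -1.373 ] [-0.0083  0.0664  0.0239]
lid wrist 0.69 [278.3, 232.6] 19990 (np.int64(185), np.int64(378), np.int64(163), np.int64(341))
lid_knob wrist 0.88 [279.5, 234.9] 20021 (np.int64(186), np.int64(377), np.int64(162), np.int64(341))
lid scene 0.78 [310.9, 203.4] 686 (np.int64(291), np.int64(331), np.int64(193), np.int64(214))
lid_knob scene 0.56 [313.5, 205.8] 752 (np.int64(291), np.int64(331), np.int64(192), np.int64(215))
wrist pred if held [184.8991 164.854 ] [379.017  343.3394]
scene pred if held [291.2485 189.5139] [331.9653 207.6742]
if left [291.3018 211.6048] [330.8509 231.0951]
```

```bash
python3 -m jog '[[255,[0,0,3],[0,0,0]],[255,[0,0.5,4],[0,0,0]],[255,[0.4,2,4],[0,0,0]],[255,[0.6,3.5,3],[0,0,0]],[255,[0.6,3.5,1],[0,0,0]],[255,[0.6,3.5,0],[0,0,0]],[255,[0.5,3,0],[0,0,0]],[255,[0.2,1.4,0],[0,0,0]],[255,[0,0,0],[0,0,0]],[255,[0,0,0],[0,0,0]],[255,[0,0,0],[0,0,0]]]'
cat > can.py <<'E'
from h import *
from scipy.optimize import minimize
np.set_printoptions(precision=4,suppress=True)
def sil(cam,p,c):
    P=np.vstack([rimpts(cam,[*p,.105],.05,c,60),rimpts(cam,[*p,.0],.05,c,60)]).astype(np.float32)
    m=np.zeros((1680,2240),np.uint8);h=cv2.convexHull(P)
    cv2.fillConvexPoly(m,np.int32((h+.5)*4),1);return m
for cam in ("wrist","top","scene"):
    w=capture(cam);c=camera_model(cam);cv2.imwrite(f"pics/c_{cam}.png",w)
    qs=[q for q in cut_out("canister",cam) if q["mask"].sum()>300]
    e=proj(cam,[.598,.252,.1],c)
    if not qs: print(cam,"none");continue
    q=min(qs,key=lambda q:np.hypot(*(np.array(q["xy"])-e)))
    M=cv2.resize(q["mask"].astype(np.uint8)*255,(2240,1680),interpolation=cv2.INTER_LINEAR)>127
    f=lambda p:-(M&(sil(cam,p,c)>0)).sum()/(M|(sil(cam,p,c)>0)).sum()
    r=minimize(f,[.598,.252],method="Nelder-Mead",options=dict(initial_simplex=[[.598,.252],[.604,.252],[.598,.258]],xatol=1e-4,fatol=1e-4))
    ys,xs=np.nonzero(q["mask"]);print(cam,round(q["p"],2),q["xy"],e,(xs.min(),xs.max(),ys.min(),ys.max()),"centre",r.x,"IoU",-r.fun)
E
python3 can.py
```

```text
t: 23.55
tool_pos: [0.5971, 0.1148, 0.2295]
tcp_rot: [[0.002, 1.0, -0.001], [1.0, -0.002, -0.0], [-0.0, -0.001, -1.0]]
wrist_force: [-0.7, -0.9, -0.9]
gripper_width: 0.2
gripper_force: 40.6
wrist 0.67 [285.2, 48.9] [282.4183  35.6536] (np.int64(222), np.int64(348), np.int64(0), np.int64(111)) centre [0.6003 0.2486] IoU 0.9903460374355004
top 0.76 [184.8, 198.6] [196.9921 198.8195] (np.int64(175), np.int64(224), np.int64(179), np.int64(220)) centre [0.5988 0.2529] IoU 0.3006134969325153
scene 0.76 [217.1, 268.3] [214.7219 243.7268] (np.int64(189), np.int64(241), np.int64(230), np.int64(299)) centre [0.5996 0.253 ] IoU 0.9733883346124328
```

```bash
python3 -m jog '[[255,[0.1,1.5,1],[0,0,0]],[255,[0.1,2,1],[0,0,0]],[255,[0,0.5,0],[0,0,0]],[255,[0,0,0],[0,0,0]],[255,[0,0,0],[0,0,0]]]'; python3 can.py; python3 - <<'E'
from h import *
from scipy.optimize import least_squares
np.set_printoptions(precision=4,suppress=True)
# where does the held lid's disc lie relative to the TCP, seen by the wrist camera
st=read_state();w=capture("wrist");c=camera_model("wrist")
q=max(cut_out("lid","wrist")[:3],key=lambda q:q["mask"].sum());ys,xs=np.nonzero(q["mask"]);print((xs.min(),xs.max(),ys.min(),ys.max()),q["mask"].sum())
r=rimpts("wrist",[*st["tool_pos"][:2],st["tool_pos"][2]],.05,c);print(st["tool_pos"],r.min(0),r.max(0))
E
```

```text
t: 24.27
tool_pos: [0.599, 0.1559, 0.2497]
tcp_rot: [[0.001, 1.0, -0.0], [1.0, -0.001, -0.0], [-0.0, -0.0, -1.0]]
wrist_force: [0.3, 0.7, -1.1]
gripper_width: 0.196
gripper_force: 40.6
wrist 0.94 [281.6, 97.5] [280.5171  92.364 ] (np.int64(227), np.int64(338), np.int64(35), np.int64(153)) centre [0.6   0.248] IoU 0.9795907412819305
top 0.95 [199.1, 192.9] [196.9921 198.8195] (np.int64(188), np.int64(208), np.int64(185), np.int64(205)) centre [0.5995 0.2268] IoU 0.18727149189503997
scene 0.6 [214.7, 265.3] [214.7219 243.7268] (np.int64(189), np.int64(241), np.int64(230), np.int64(299)) centre [0.5995 0.2531] IoU 0.9711468365115298
(np.int64(186), np.int64(377), np.int64(163), np.int64(341)) 19898
[0.5992 0.1553 0.2498] [184.775  165.0872] [378.976  343.5761]
```

```bash
python3 -m jog '[[255,[0.08,2,0],[0,0,0]],[255,[0,3,-1],[0,0,0]],[255,[0,3,-2],[0,0,0]],[255,[0,1.4,-3],[0,0,0]],[255,[0,0,-3],[0,0,0]],[255,[0,0,-2],[0,0,0]],[255,[0,0,-0.7],[0,0,0]],[255,[0,0,0],[0,0,0]],[255,[0,0,0],[0,0,0]]]'; cat > lidc.py <<'E'
from h import *
from scipy.optimize import minimize
np.set_printoptions(precision=4,suppress=True)
st=read_state();print(st["tool_pos"],np.array(st["wrist_force"]))
C=[.6,.2522]
for cam in ("scene","top"):
    w=capture(cam);cv2.imwrite(f"pics/l_{cam}.png",w)
    for n in ("lid","canister"):
        for q in cut_out(n,cam)[:2]:
            ys,xs=np.nonzero(q["mask"]);print(n,cam,round(q["p"],2),np.round(q["xy"]),len(xs),(xs.min(),xs.max(),ys.min(),ys.max()))
    for z in (.105,st["tool_pos"][2],.0):
        r=rimpts(cam,[*C,z],.05);print(cam,z,r.min(0),r.max(0))
E
python3 lidc.py
```

```text
t: 25.42
tool_pos: [0.6006, 0.2498, 0.134]
tcp_rot: [[0.002, 1.0, 0.001], [1.0, -0.002, 0.0], [0.0, 0.001, -1.0]]
wrist_force: [-0.1, 0.7, -0.2]
gripper_width: 0.197
gripper_force: 40.7
[0.6006 0.2498 0.134 ] [-0.084   0.6692 -0.1966]
lid scene 0.87 [209. 234.] 1228 (np.int64(186), np.int64(238), np.int64(219), np.int64(251))
canister scene 0.82 [216. 273.] 2419 (np.int64(189), np.int64(241), np.int64(239), np.int64(299))
scene 0.105 [187.9436 228.4422] [239.0926 255.6059]
scene 0.133958324990437 [186.1618 216.2504] [238.1906 242.5303]
scene 0.0 [193.9304 269.616 ] [242.1287 299.4287]
lid top 0.42 [216. 189.] 128 (np.int64(211), np.int64(220), np.int64(179), np.int64(204))
canister top 0.72 [220. 205.] 124 (np.int64(218), np.int64(225), np.int64(194), np.int64(215))
top 0.105 [173.2847 174.912 ] [219.6508 220.5232]
top 0.133958324990437 [169.8808 171.9793] [217.8827 219.1598]
top 0.0 [183.9004 184.0695] [225.1672 224.7716]
```

```bash
python3 -m jog '[[255,[-0.05,-0.05,-0.3],[0,0,0]],[255,[0,0,-0.3],[0,0,0]],[255,[0,0,-0.2],[0,0,0]],[255,[0,0,-0.1],[0,0,0]],[255,[0,0,0],[0,0,0]]]'; python3 -m jog '[[255,[0,0,-0.15],[0,0,0]],[255,[0,0,-0.15],[0,0,0]],[255,[0,0,0],[0,0,0]]]'
```

```text
t: 26.13
tool_pos: [0.5994, 0.2493, 0.1235]
tcp_rot: [[0.001, 1.0, -0.001], [1.0, -0.001, -0.0], [-0.0, -0.001, -1.0]]
wrist_force: [0.1, -0.5, -1.7]
gripper_width: 0.199
gripper_force: 40.7
t: 26.38
tool_pos: [0.5994, 0.2493, 0.1206]
tcp_rot: [[0.001, 1.0, -0.0], [1.0, -0.001, -0.0], [-0.0, -0.0, -1.0]]
wrist_force: [0.1, -0.2, -1.7]
gripper_width: 0.198
gripper_force: 40.7
```

```bash
python3 -m jog '[[255,[0,0,-0.1],[0,0,0]],[255,[0,0,-0.1],[0,0,0]],[255,[0,0,0],[0,0,0]]]'
```

```text
t: 26.63
tool_pos: [0.5995, 0.2493, 0.1187]
tcp_rot: [[0.001, 1.0, -0.0], [1.0, -0.001, -0.0], [-0.0, -0.0, -1.0]]
wrist_force: [-0.2, -0.2, -1.3]
gripper_width: 0.199
gripper_force: 40.7
```

```bash
python3 -m jog '[[190,[0,0,0],[0,0,0]],[170,[0,0,0],[0,0,0]],[150,[0,0,0],[0,0,0]],[150,[0,0,0],[0,0,0]],[150,[0,0,1],[0,0,0]],[150,[0,0,3],[0,0,0]],[150,[0,0,4],[0,0,0]],[150,[-1,-3.5,3],[0,0,0]],[150,[-2,-3.5,0],[0,0,0]],[150,[-2,-3.5,0],[0,0,0]],[150,[0,0,0],[0,0,0]],[150,[0,0,0],[0,0,0]]]'
cat > v.py <<'E'
from h import *
np.set_printoptions(precision=4,suppress=True)
for cam in ("scene","wrist","top"):
    w=capture(cam);c=camera_model(cam);cv2.imwrite(f"pics/v_{cam}.png",w)
    for n in ("lid","canister","lump","spoon","mug"):
        for q in cut_out(n,cam)[:3]:
            ys,xs=np.nonzero(q["mask"]);print(n,cam,round(q["p"],2),np.round(q["xy"]),len(xs),(xs.min(),xs.max(),ys.min(),ys.max()))
    r=rimpts(cam,[.5998,.2523,.1175],.05,c);k=rimpts(cam,[.5998,.2523,.105],.05,c);print(cam,"lid home pred",r.min(0),r.max(0),k.max(0))
E
python3 v.py
```

```text
t: 27.63
tool_pos: [0.5504, 0.1472, 0.2268]
tcp_rot: [[0.004, 1.0, 0.001], [1.0, -0.004, 0.0], [0.0, 0.001, -1.0]]
wrist_force: [0.3, 0.5, -0.3]
gripper_width: 0.412
gripper_force: 0.0
lid scene 0.76 [216. 240.] 1258 (np.int64(188), np.int64(239), np.int64(226), np.int64(256))
canister scene 0.81 [217. 276.] 2079 (np.int64(190), np.int64(241), np.int64(247), np.int64(299))
lump scene 0.71 [200. 333.] 380 (np.int64(191), np.int64(214), np.int64(322), np.int64(344))
lump scene 0.71 [257. 311.] 286 (np.int64(245), np.int64(264), np.int64(304), np.int64(319))
spoon scene 0.63 [387. 178.] 90 (np.int64(386), np.int64(392), np.int64(166), np.int64(191))
mug scene 0.87 [384. 202.] 1217 (np.int64(367), np.int64(399), np.int64(179), np.int64(222))
scene lid home pred [187.2135 223.2744] [238.7489 250.0768] [239.1344 255.6655]
lid wrist 0.69 [344.  77.] 13953 (np.int64(279), np.int64(407), np.int64(12), np.int64(149))
lump wrist 0.77 [216.  69.] 919 (np.int64(196), np.int64(234), np.int64(50), np.int64(87))
wrist lid home pred [280.1823   2.7223] [410.7962 143.8951] [404.3678 142.9968]
lid top 0.55 [411. 271.] 106 (np.int64(404), np.int64(432), np.int64(262), np.int64(272))
lump top 0.51 [151. 237.] 178 (np.int64(143), np.int64(158), np.int64(233), np.int64(244))
spoon top 0.52 [414. 266.] 153 (np.int64(404), np.int64(433), np.int64(262), np.int64(272))
mug top 0.62 [407. 271.] 1137 (np.int64(373), np.int64(428), np.int64(252), np.int64(287))
top lid home pred [171.7932 173.7614] [218.8531 220.0397] [219.6022 220.6153]
```

```bash
python3 - <<'E'
from h import *
np.set_printoptions(precision=2,suppress=True)
for f in ("l_scene","v_scene"):
    w=cv2.imread(f"pics/{f}.png").astype(float)
    d=w[...,2]-w[...,1]   # red minus green: wood >0, green can <0
    out=[]
    for x in range(193,236,6):
        col=d[:,x-1:x+2].mean(1);rows=np.arange(215,275)
        # lower wood edge: last row with d>25
        wood=[r for r in rows if col[r]>20]
        out.append((x,min(wood) if wood else None,max(wood) if wood else None))
    print(f,out)
dz=[]
for z in (.105,.107,.11,.1225,.1175,.134):
    r=rimpts("scene",[.5998,.2523,z],.05)
    print(z,[(x,round(float(r[np.abs(r[:,0]-x)<2][:,1].min()),1),round(float(r[np.abs(r[:,0]-x)<2][:,1].max()),1)) for x in range(193,236,6)])
E
```

```text
l_scene [(193, np.int64(224), np.int64(246)), (199, np.int64(221), np.int64(249)), (205, np.int64(229), np.int64(250)), (211, np.int64(232), np.int64(250)), (217, np.int64(232), np.int64(250)), (223, np.int64(218), np.int64(247)), (229, np.int64(220), np.int64(245)), (235, np.int64(215), np.int64(239))]
v_scene [(193, np.int64(232), np.int64(251)), (199, np.int64(228), np.int64(254)), (205, np.int64(226), np.int64(255)), (211, np.int64(225), np.int64(255)), (217, np.int64(225), np.int64(255)), (223, np.int64(225), np.int64(253)), (229, np.int64(227), np.int64(251)), (235, np.int64(215), np.int64(247))]
0.105 [(193, 234.5, 252.6), (199, 231.7, 254.7), (205, 229.8, 255.6), (211, 228.8, 255.7), (217, 228.5, 255.3), (223, 228.7, 254.2), (229, 229.5, 252.3), (235, 232.0, 248.9)]
0.107 [(193, 233.6, 251.8), (199, 230.6, 254.0), (205, 228.9, 254.7), (211, 227.9, 254.8), (217, 227.7, 254.4), (223, 227.8, 253.3), (229, 228.7, 251.4), (235, 231.1, 248.0)]
0.11 [(193, 232.4, 250.7), (199, 229.4, 252.6), (205, 227.7, 253.4), (211, 226.7, 253.4), (217, 226.4, 253.0), (223, 226.6, 251.8), (229, 227.6, 249.8), (235, 229.9, 246.7)]
0.1225 [(193, 226.7, 245.4), (199, 223.8, 247.2), (205, 222.2, 247.8), (211, 221.4, 247.8), (217, 221.2, 247.3), (223, 221.4, 246.2), (229, 222.4, 244.2), (235, 224.9, 240.7)]
0.1175 [(193, 228.8, 247.4), (199, 226.2, 249.3), (205, 224.4, 250.0), (211, 223.5, 250.1), (217, 223.3, 249.7), (223, 223.5, 248.4), (229, 224.5, 246.4), (235, 226.7, 242.9)]
0.134 [(193, 221.4, 240.5), (199, 218.9, 241.9), (205, 217.2, 242.6), (211, 216.4, 242.5), (217, 216.3, 242.1), (223, 216.5, 240.7), (229, 217.7, 238.6), (235, 219.9, 235.1)]
```

```bash
python3 -m jog '[[255,[1,2.1,0],[0,0,0]],[255,[1.5,3.2,0],[0,0,0]],[255,[1.5,3.2,-1],[0,0,0]],[255,[0.9,2,-2],[0,0,0]],[255,[0,0,-2.5],[0,0,0]],[255,[0,0,-1.5],[0,0,0]],[255,[0,0,-0.7],[0,0,0]],[255,[0,0,0],[0,0,0]],[255,[0,0,0],[0,0,0]]]'
```

```text
t: 29.28
tool_pos: [0.6, 0.2533, 0.1492]
tcp_rot: [[0.002, 1.0, 0.001], [1.0, -0.002, 0.0], [0.0, 0.001, -1.0]]
wrist_force: [0.6, 0.3, -0.1]
gripper_width: 0.0
gripper_force: 0.0
```

```bash
for i in 1 2 ; do python3 -m jog '[[255,[0,0,-0.2],[0,0,0]],[255,[0,0,-0.2],[0,0,0]],[255,[0,0,0],[0,0,0]]]' | grep -E 'pos|wrist'; done; python3 -m jog '[[255,[0,0,-0.2],[0,0,0]],[255,[0,0,-0.1],[0,0,0]],[255,[0,0,0],[0,0,0]]]' | grep -E 'pos|wrist'
```

```text
tool_pos: [0.5999, 0.2533, 0.145]
wrist_force: [-0.2, -0.2, -0.2]
tool_pos: [0.5996, 0.2533, 0.1401]
wrist_force: [-0.9, 0.3, -0.3]
tool_pos: [0.5996, 0.2534, 0.1371]
wrist_force: [-0.5, 0.1, 0.1]
```

```bash
for i in 1 2 3; do python3 -m jog '[[255,[0,0,-0.05],[0,0,0]],[255,[0,0,0],[0,0,0]]]' | grep -E 'pos|wrist'; done
```

```text
tool_pos: [0.5997, 0.2534, 0.1369]
wrist_force: [-0.4, -0.2, 0.5]
tool_pos: [0.5997, 0.2534, 0.1364]
wrist_force: [-0.5, -0.4, -0.2]
tool_pos: [0.5997, 0.2534, 0.1359]
wrist_force: [-0.4, -0.5, 0.3]
```

No contact down to 0.1359 m, so the knob is within 1 mm of its home height and the lid is seated. I'll back off and check the lump's height in the mug from two wrist positions.

```bash
python3 -m jog '[[255,[0,0,2],[0,0,0]],[255,[0,0,4],[0,0,0]],[255,[-0.6,-2,3],[0,0,0]],[255,[-1.2,-3.7,0],[0,0,0]],[255,[-1.2,-3.7,0],[0,0,0]],[255,[-1.2,-3.7,0],[0,0,0]],[255,[-1.2,-3.7,0],[0,0,0]],[255,[-1.2,-3.7,0],[0,0,0]],[255,[-1.2,-3.7,0],[0,0,0]],[255,[-1.2,-3.7,0],[0,0,0]],[255,[-1.2,-3.7,0],[0,0,0]],[255,[-1.2,-3.7,0],[0,0,0]],[255,[-1.2,-3.7,0],[0,0,0]],[255,[-1.2,-3.7,0],[0,0,0]],[255,[-0.6,-2.5,0],[0,0,0]],[255,[0,0,0],[0,0,0]],[255,[0,0,0],[0,0,0]]]'
cat > u.py <<'E'
from h import *
import pickle,sys
np.set_printoptions(precision=4,suppress=True)
w=capture("wrist");c=camera_model("wrist");cv2.imwrite(f"pics/u{sys.argv[1]}.png",w);R={"c":c}
for n in ("lump","mug","spoon"):
    R[n]=[q for q in cut_out(n,"wrist")[:3]]
    for q in R[n]:
        ys,xs=np.nonzero(q["mask"]);print(n,round(q["p"],2),np.round(q["xy"],1),len(xs),(xs.min(),xs.max(),ys.min(),ys.max()),(xs.mean(),ys.mean()))
r=rimpts("wrist",[.448,-.2155,.092],.0345,c);print("rim pred",r.min(0),r.max(0))
pickle.dump(R,open(f"u{sys.argv[1]}.pkl","wb"))
E
python3 u.py 1
```

```text
t: 31.95
tool_pos: [0.4554, -0.1995, 0.226]
tcp_rot: [[0.004, 1.0, 0.0], [1.0, -0.004, 0.0], [0.0, 0.0, -1.0]]
wrist_force: [0.1, 1.1, -1.1]
gripper_width: 0.005
gripper_force: 0.0
lump 0.92 [275.5 192.6] 471 (np.int64(264), np.int64(284), np.int64(182), np.int64(206)) (np.float64(273.6369426751592), np.float64(193.52229299363057))
mug 0.91 [274.1 210.9] 4971 (np.int64(235), np.int64(314), np.int64(138), np.int64(252)) (np.float64(274.50251458459064), np.float64(205.09354254677126))
spoon 0.9 [282.5 217.5] 413 (np.int64(270), np.int64(291), np.int64(207), np.int64(245)) (np.float64(280.18401937046), np.float64(221.21549636803874))
rim pred [237.7136 181.4826] [309.6641 250.3047]
```

```bash
python3 -m jog '[[255,[0,-3,0],[0,0,0]],[255,[0,-3,0],[0,0,0]],[255,[0,0,0],[0,0,0]],[255,[0,0,0],[0,0,0]]]'; python3 u.py 2
```

```text
t: 32.48
tool_pos: [0.4559, -0.2586, 0.2257]
tcp_rot: [[0.002, 1.0, -0.0], [1.0, -0.002, 0.0], [0.0, -0.0, -1.0]]
wrist_force: [-0.7, 0.9, 0.7]
gripper_width: 0.002
gripper_force: 0.0
mug 0.92 [271.8 158.3] 5486 (np.int64(232), np.int64(316), np.int64(74), np.int64(197)) (np.float64(272.9892453518046), np.float64(145.9431279620853))
spoon 0.94 [281.8 172.3] 459 (np.int64(269), np.int64(290), np.int64(158), np.int64(200)) (np.float64(278.57516339869284), np.float64(177.32244008714596))
spoon 0.6 [268.4 158.1] 5386 (np.int64(232), np.int64(316), np.int64(74), np.int64(196)) (np.float64(273.1531748978834), np.float64(145.81748978834014))
rim pred [234.8646 114.6233] [311.0808 191.7886]
```

```bash
python3 - <<'E'
from h import *
import pickle
np.set_printoptions(precision=4,suppress=True)
A,B=[pickle.load(open(f"u{i}.pkl","rb")) for i in (1,2)]
a,b=cv2.imread("pics/u1.png"),cv2.imread("pics/u2.png")
t=a[179:210,260:289];r=cv2.matchTemplate(b[90:220,230:320],t,cv2.TM_CCOEFF_NORMED);_,v,_,l=cv2.minMaxLoc(r)
p2=np.array([l[0]+230+274-260,l[1]+90+193.5-179]);print(v,p2)
print(tri(ray("wrist",(274,193.5),A["c"]),ray("wrist",p2,B["c"])))
# rim as check of height: mug's mask lower edge row
for z in (.03,.05,.07):
    p=atz("wrist",(274,193.5),z,A["c"]);print(z,p,proj("wrist",p,B["c"]))
o=read_state();print(o["t"])
E
```

```text
0.5253851413726807 [284.  180.5]
(array([ 0.4485, -0.3278, -0.4619]), np.float64(0.03554950310695278))
0.03 [ 0.4469 -0.2063  0.03  ] [273.4587 140.7063]
0.05 [ 0.4474 -0.2019  0.05  ] [273.4201 137.2149]
0.07 [ 0.4479 -0.1974  0.07  ] [273.3761 133.2297]
32.6833
```

```bash
python3 -m jog '[[255,[0,-2.5,0],[0,0,0]],[255,[0,-2.5,-2],[0,0,0]],[255,[0,0,-2.5],[0,0,0]],[255,[0,0,-1.5],[0,0,0]],[255,[0,0,0],[0,0,0]],[255,[0,0,0],[0,0,0]]]'; python3 u.py 3; python3 - <<'E'
from h import *
import pickle
np.set_printoptions(precision=4,suppress=True)
A,B=[pickle.load(open(f"u{i}.pkl","rb")) for i in (1,3)]
for q in B["lump"]:
    print(tri(ray("wrist",(274,193.5),A["c"]),ray("wrist",q["xy"],B["c"])))
for z in (.02,.03,.05,.07,.09):
    p=atz("wrist",(274,193.5),z,A["c"]);print(z,p,proj("wrist",p,B["c"]))
E
```

```text
t: 33.18
tool_pos: [0.4558, -0.3079, 0.166]
tcp_rot: [[0.001, 1.0, -0.001], [1.0, -0.001, 0.001], [0.001, -0.001, -1.0]]
wrist_force: [-0.5, -1.0, 0.0]
gripper_width: -0.005
gripper_force: 0.0
lump 0.58 [271.3  90.1] 871 (np.int64(258), np.int64(285), np.int64(73), np.int64(107)) (np.float64(271.29276693455796), np.float64(89.37543053960964))
mug 0.82 [270.6  75.1] 10182 (np.int64(215), np.int64(328), np.int64(0), np.int64(148)) (np.float64(270.81899430367315), np.float64(80.279120015714))
spoon 0.6 [280.6 121. ] 478 (np.int64(267), np.int64(292), np.int64(109), np.int64(141)) (np.float64(278.52510460251045), np.float64(124.07112970711297))
rim pred [217.9958  29.2349] [320.7178 139.4919]
(array([ 0.4468, -0.2096,  0.0153]), np.float64(0.00038062407449599594))
0.02 [ 0.4467 -0.2086  0.02  ] [270.8326  88.2858]
0.03 [ 0.4469 -0.2063  0.03  ] [270.7192  84.1538]
0.05 [ 0.4474 -0.2019  0.05  ] [270.4634  74.8308]
0.07 [ 0.4479 -0.1974  0.07  ] [270.1599  63.7661]
0.09 [ 0.4485 -0.1929  0.09  ] [269.7938  50.4214]
```

The lump lies on the mug's floor at about z 0.015, 5 mm from the axis. The spoon and mug are seen standing and the lid is home. Handing in.

```bash
python3 -m jog '[[255,[0,0,3],[0,0,0]],[255,[0,0,3],[0,0,0]],[255,[0,0,0],[0,0,0]],[255,[0,0,0],[0,0,0]]]' | head -2; python3 -c "from workcell import finish_job;print(finish_job())"
```

```text
t: 33.72
tool_pos: [0.4565, -0.309, 0.2282]
the job is handed in; nothing more can be done
None
```

I handed the job in at about 34 s of the 64 s allowed: by my measurements the spoon stands in the mug, the sugar lump lies on the mug's floor, and the lid is home on the canister (its knob within 1 mm of home height); no verdict came back.

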